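# Strip and blow out the scent tester bar

## Task

Strip the scent tester bar for its clean: its dome caps are reverse-threaded so that customers cannot take the stones, so unscrew each cap clockwise, lay all caps in the steel wash tray and put every old stone in the cardboard box (a pot may already be open or empty). When all the pots are open and empty, blow them out: pull the pump lever through its full stroke to the stop, then ease it slowly back home without letting it fly. Leave the other things on the counter where they are.

Things in the scene. Friction and masses are not known exactly. Their poses are not given: they have to be found in the camera images.
- console: scent tester bar, fixed: grey housing 150 mm (x) by 430 mm (y) by 50 mm high, with three pots in a row at y = -170, -55 and +60 mm and a pump lever at y = +170 mm; origin under its centre, x away from the robot, y along the bar
- cap0: matte black plastic dome cap of the right-hand (towards -y) pot: 12-sided, 62 mm across flats, 84 mm tall, 70 g, hollow, open below, stone inside; origin at the centre of its lower rim, z up. Yaw relative to the console: 0 tight, starts at -0.03 to -0.30 rad, free to lift at -1.75 to -2.45 rad (clockwise from above), then a stop. Absent if that pot is already open.
- stone0: old ceramic scent stone of the right-hand (towards -y) pot: a plain upright pillar 26 mm in diameter, 65 mm long, 80 g; origin at the centre of its lower end, z along it. It stands loose in the pot's bore, its foot 3 mm above the pot point; 40 mm of it show above the pot's neck once the cap is off. Absent if that pot is empty.
- cap1: matte black plastic dome cap of the middle pot: 12-sided, 62 mm across flats, 84 mm tall, 70 g, hollow, open below, stone inside; origin at the centre of its lower rim, z up. Yaw relative to the console: 0 tight, starts at -0.03 to -0.30 rad, free to lift at -1.75 to -2.45 rad (clockwise from above), then a stop. Absent if that pot is already open.
- stone1: old ceramic scent stone of the middle pot: a plain upright pillar 26 mm in diameter, 65 mm long, 80 g; origin at the centre of its lower end, z along it. It stands loose in the pot's bore, its foot 3 mm above the pot point; 40 mm of it show above the pot's neck once the cap is off. Absent if that pot is empty.
- cap2: matte black plastic dome cap of the left-hand (next to the lever) pot: 12-sided, 62 mm across flats, 84 mm tall, 70 g, hollow, open below, stone inside; origin at the centre of its lower rim, z up. Yaw relative to the console: 0 tight, starts at -0.03 to -0.30 rad, free to lift at -1.75 to -2.45 rad (clockwise from above), then a stop. Absent if that pot is already open.
- stone2: old ceramic scent stone of the left-hand (next to the lever) pot: a plain upright pillar 26 mm in diameter, 65 mm long, 80 g; origin at the centre of its lower end, z along it. It stands loose in the pot's bore, its foot 3 mm above the pot point; 40 mm of it show above the pot's neck once the cap is off. Absent if that pot is empty.
- pot0 (a point): centre of the right-hand (towards -y) pot on top of its round plinth, 56 mm above the counter; its neck, 38 mm across (51 mm over the thread) with a 31 mm bore, rises 28 mm above this point. A cap starts with its rim at this height, on a left-hand two-start thread; it does not rise as it turns, and lifts straight off once past the thread
- pot1 (a point): centre of the middle pot on top of its round plinth, 56 mm above the counter; its neck, 38 mm across (51 mm over the thread) with a 31 mm bore, rises 28 mm above this point. A cap starts with its rim at this height, on a left-hand two-start thread; it does not rise as it turns, and lifts straight off once past the thread
- pot2 (a point): centre of the left-hand (next to the lever) pot on top of its round plinth, 56 mm above the counter; its neck, 38 mm across (51 mm over the thread) with a 31 mm bore, rises 28 mm above this point. A cap starts with its rim at this height, on a left-hand two-start thread; it does not rise as it turns, and lifts straight off once past the thread
- lever_pivot (a point): axis of the pump lever, 82 mm above the counter; the axis runs along the console's y
- lever_grip (a point): centre of the lever's black cross bar, 22 mm in diameter and 90 mm long along the console's y, 150 mm from the pivot; at rest the lever leans 0.35 rad away from the robot and the bar is about 223 mm above the counter
- pump_lever (a joint): angle of the sprung pump lever, rad: 0 at rest (home), growing as the bar is pulled towards the robot (console -x), 0.9 at the end stop. The spring takes about 2.5 N at the bar to start and 8 N at the stop, and throws the lever back fast if it is let go
- wash_tray: loose open steel wash tray, outside 235 mm (x) by 165 mm (y), 40 mm high, walls and floor 4 mm; origin under its centre. It may stand on either side of the console
- returns_box: loose open cardboard box, outside 235 mm (x) by 165 mm (y), 55 mm high, walls and floor 5 mm; origin under its centre. It stands on the other side of the console
- tester_dome: bystander, fixed: closed black tester dome 144 mm across and 96 mm high with a chrome button, behind the console; origin under its centre
- bead_jar: bystander: corked glass jar of wooden beads, 94 mm across and 105 mm high, behind the console; origin under its centre
- phone_mount: bystander: brushed aluminium phone mount, 60 by 100 mm and 44 mm high, in front of the console; origin under its centre
- wax_tin: bystander: round aluminium tin, 74 mm across and 42 mm high, in front of the console; origin under its centre
- card_reader: bystander, fixed: black card reader, 150 by 78 mm and 35 mm high, lying across at the back left; origin under its centre
Things that resemble listed ones, but are neither listed nor needed, are in the scene too. There is more than one size of the stone2; the one meant has the size given above. Leave any orange look-alike of the cap0 alone.

How it is judged:
By the outcome, as a careful person would: the job done as asked, in the order asked, and still so for the second after the job is handed in, with the robot touching nothing.
Of cap0, cap1, cap2 only 2 to 3 are there at a start; the rules pass over those that are not, and their reading is None.
Of stone0, stone1, stone2 only 2 to 3 are there at a start; the rules pass over those that are not, and their reading is None.
At some moment in a run one of wash_tray, returns_box may be knocked a few centimetres aside while the robot is not near it.
Once in a run the grip may slacken for a moment while it holds something.
It also fails if it takes over 210 s, if anything falls off the work surface, if the arm or the gripper's body presses on something with over 40 N, if the wrist force passes 120 N, or if a joint passes its speed limit or range.

## Robot

A 6-joint arm with a two-finger parallel gripper is mounted at the origin on the work surface. World frame = base frame: x ahead of the robot, y to its left, z up, the work surface at z = 0. Lengths are in m, angles in rad, forces in N, time in s.
With the tool pointing down it reaches from about 0.2 to 0.875 m from the base axis. Payload 3.4 kg.
Tool frame: the origin (TCP) lies on the front face of the gripper's body, between the roots of the fingers; the fingertips stand 97 mm ahead of it and the grasp point (between the pads) lies 78 mm ahead of it; y points along the fingers, x is the direction in which the jaws open and shut, and the axes are right-handed (so a half turn about y gives the same grasp; the last joint's range is limited). The gripper opens to 94 mm and grips with 3 to 60 N. Pads are 16 mm wide; open, the fingers measure 119 mm over their backs; the gripper's body (75 mm by 177 mm) begins 78 mm behind the grasp point.
Start: joints at [-0.121, 0.276, 1.505, -0, 1.361, -0.121], TCP at [0.575, -0, 0.303] pointing down, gripper open.
Joint ranges: [-2.89, 2.89], [-0.75, 2.08], [0.22, 2.7], [-1.18, 4.32], [0.11, 2.71], [-2.7, 2.7]. Speed limits (rad/s): [2.57, 2.57, 3.14, 3.14, 3.14, 3.14].

## Interface

Orientations are given as a rotation vector (axis times angle).
In Python, from plant import manip gives the robot as it stands.
- The arm moves only by the tool play_rows, never from a script. Its argument "increments" is a list of rows, each an object of numbers: "dx", "dy", "dz": the shift along the world's x, y, z in m; "rx", "ry", "rz": the turn, a rotation vector about the world's x, y, z in degrees; "jaw": the finger opening in m, from 0 to 0.094. A call has exactly 10 rows; each row shifts and turns the commanded pose from where the row before left it; what a row does not reach is not made up. A row lasts 1/8 s, in which the tool goes at most 62.5 mm and 10.7 degrees, less where a joint would pass 70% of its speed; a pose out of reach is approached as far as the arm can. A call is refused whole if a number of a shift passes 0.0625 or a number of a turn 10.7, either way. A call with a gripper value outside its range is refused whole. The fingers move at their own pace and stop on an object; the grip force is fixed at half the most. Time passes only in rows, so rows that do not move let the fingers close, or fill a call up. It gives the time, the measured TCP pose, the force and the opening at its end, in the units of the state.
- manip.read_state(): the state, without advancing time (a new reading comes with each control period).
- manip.grab_frame(name): name is "scene" or "side" or "wrist"; returns a dict with "image" (384x512x3 uint8, blue, green, red), "vfov" (degrees; the focal length in pixels is half the picture's height over the tangent of half this angle, whatever the lens; pixels are square), "cx", "cy" (the principal point, pixels), "R" (3x3) and "t" (3): a world point X has camera coordinates R X + t; the wrist camera has in their place "T_tool_cam" (4x4, takes a point from camera to tool coordinates, whose origin is the TCP and whose axes are the tool frame's). Camera axes: x right, y down, z forward; pixel columns grow to the right and rows downward; lengths in m; the calibration is good to about 2 mm. The wrist camera is an equidistant fisheye: a pixel r from the principal point sees the ray r / f radians off the axis. A picture is of the moment at which its call begins: read the wrist's pose just before it. There is no depth.
- manip.sign_off(): hands the job in, once; it reports no verdict.
The state is a dict: "time": time; "joint_pos": joint angles; "dq": joint speeds; "joint_torque": joint torques, N m; "tool_pos": TCP position; "eef_rot": TCP orientation; "contact_force": force on the tool from outside, world axes, zero at the start; "torque": the same for the moment, N m; "opening": finger opening in m.
Only numpy, scipy, OpenCV 4.12 (cv2) and the standard library are available. Lean on these libraries where they do the work, as an engineer would, in place of code of your own. Each camera call takes 0.05 s, during which the arm holds its last target.

## Working session

There is one attempt and no reset: what is moved stays moved. The work goes in short steps, Python scripts to look and compute and a tool call to move; the robot and the scene stay as the last step left them, time stands still between calls to the robot, and variables do not carry over. Pictures are saved under pics/ and viewed, and the job is handed in when it is done.

Besides the shell and the picture viewer there is one more tool, called by a JSON object that holds its "method" and its "body", one argument or row to a line. play_rows: Moves the arm, as the interface text tells. Its arguments: {"type":"object","properties":{"increments":{"type":"array","items":{"type":"object","properties":{"dx":{"type":"number"},"dy":{"type":"number"},"dz":{"type":"number"},"rx":{"type":"number"},"ry":{"type":"number"},"rz":{"type":"number"},"jaw":{"type":"number"}}}}},"required":["increments"]}

```bash
ls; mkdir -p pics; cat > h.py <<'E'
import numpy as np, cv2
from scipy.spatial.transform import Rotation as Rot
from plant import manip
def grab(name,fn=None):
    s=manip.read_state(); f=manip.grab_frame(name); f['s']=s
    if fn: cv2.imwrite('pics/'+fn,f['image'])
    import pickle; pickle.dump(f,open('last_%s.pkl'%name,'wb'))
    return f
def load(name):
    import pickle; return pickle.load(open('last_%s.pkl'%name,'rb'))
def foc(f): return f['image'].shape[0]/2/np.tan(np.radians(f['vfov'])/2)
def ray(f,u,v):
    k=foc(f); x=u-f['cx']; y=v-f['cy']
    if 'T_tool_cam' in f:
        r=np.hypot(x,y); th=r/k; d=np.array([np.sin(th)*x/max(r,1e-9),np.sin(th)*y/max(r,1e-9),np.cos(th)])
        T=f['T_tool_cam']; R=Rot.from_rotvec(f['s']['eef_rot']).as_matrix()
        return R@T[:3,3]+np.array(f['s']['tool_pos']), R@T[:3,:3]@d
    R=np.array(f['R']); t=np.array(f['t'])
    return -R.T@t, R.T@np.array([x/k,y/k,1])
def at(f,u,v,z):
    o,d=ray(f,u,v); return o+d*(z-o[2])/d[2]
def proj(f,X):
    k=foc(f); X=np.array(X,float)
    if 'T_tool_cam' in f:
        T=f['T_tool_cam']; R=Rot.from_rotvec(f['s']['eef_rot']).as_matrix()
        c=T[:3,:3].T@(R.T@(X-np.array(f['s']['tool_pos']))-T[:3,3])
        r=np.hypot(c[0],c[1]); th=np.arctan2(r,c[2]); return f['cx']+k*th*c[0]/r, f['cy']+k*th*c[1]/r
    c=np.array(f['R'])@X+np.array(f['t']); return f['cx']+k*c[0]/c[2], f['cy']+k*c[1]/c[2]
def st():
    s=manip.read_state(); 
    for k in s: print(k,np.round(s[k],4))
E
python3 - <<'E'
from h import *
st()
for n in ['scene','side','wrist']:
    f=grab(n,n+'0.png'); print(n,f['vfov'],f['cx'],f['cy'])
    if 'R' in f: print(-np.array(f['R']).T@np.array(f['t']), np.round(f['R'],2))
    else: print(f['T_tool_cam'])
    cv2.imwrite('pics/%s0b.png'%n,cv2.resize(f['image'],(800,600),interpolation=cv2.INTER_CUBIC))
E
```

```text
pics
time 0.0
joint_pos [-0.121   0.2766  1.5061 -0.      1.3607 -0.121 ]
dq [ 0.0003  0.0009  0.0013 -0.0009 -0.0019  0.0011]
joint_torque [ 2.00000e-04 -4.04588e+01 -2.37234e+01  7.02000e-02  3.46000e-02
 -2.00000e-04]
tool_pos [0.5746 0.     0.3018]
eef_rot [-1.5706e+00  1.4000e-03  1.4000e-03]
contact_force [-0.8074 -0.5072  0.0611]
torque [0.0201 0.0223 0.0111]
opening 0.0942
scene 45.849430157920736 246.44067216337464 188.93575232922242
[1.2804351  0.68715362 1.22780909] [[-0.71  0.71  0.01]
 [ 0.52  0.53 -0.67]
 [-0.48 -0.47 -0.74]]
side 45.08870945544874 259.81057172374557 189.19539338482878
[0.07710873 0.8992867  0.8402872 ] [[-0.88 -0.47 -0.01]
 [-0.25  0.5  -0.83]
 [ 0.4  -0.73 -0.55]]
wrist 65.70646984690485 251.96754392060157 189.63189967745865
[[ 9.99999190e-01 -1.25144924e-03 -2.33244665e-04  2.98245009e-04]
 [-7.31144295e-05 -2.39384394e-01  9.70924872e-01 -8.29669458e-02]
 [-1.27089832e-03 -9.70924068e-01 -2.39384292e-01  6.98109264e-02]
 [ 0.00000000e+00  0.00000000e+00  0.00000000e+00  1.00000000e+00]]
```

View pics/scene0b.png

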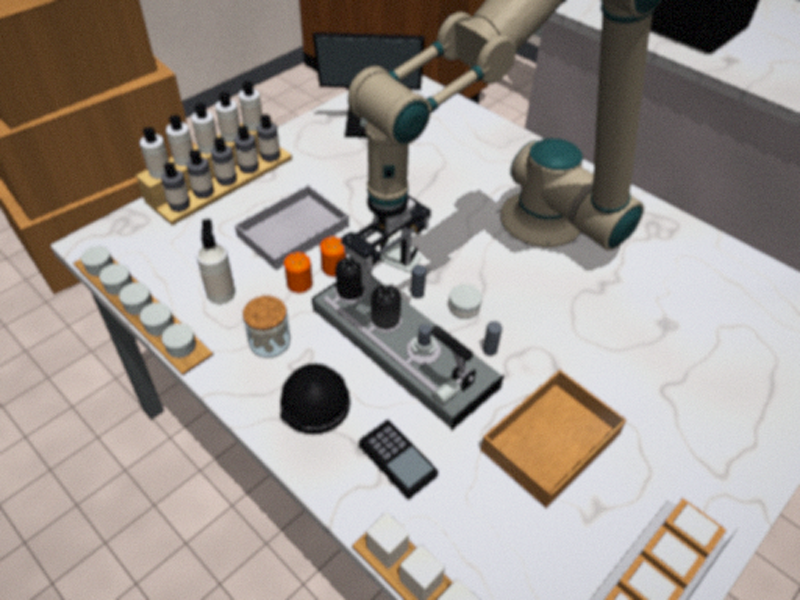

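View pics/side0b.png

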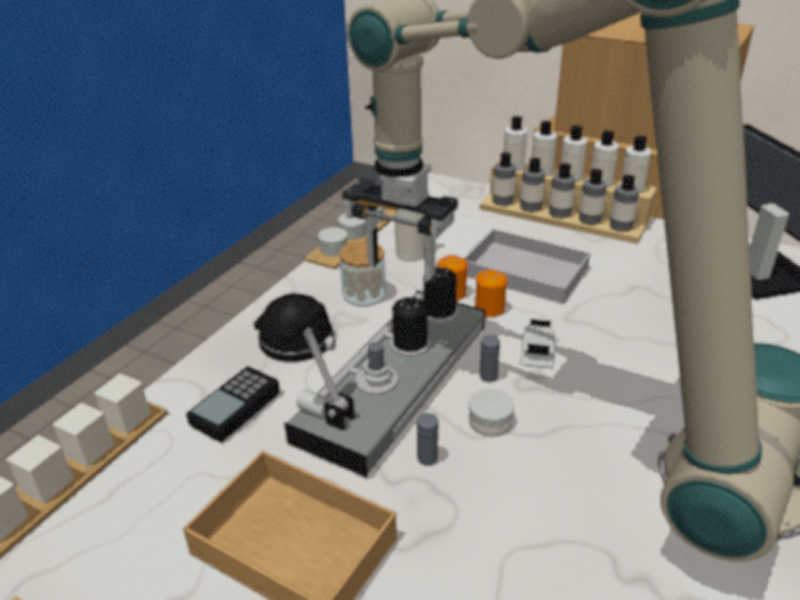

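View pics/wrist0b.png

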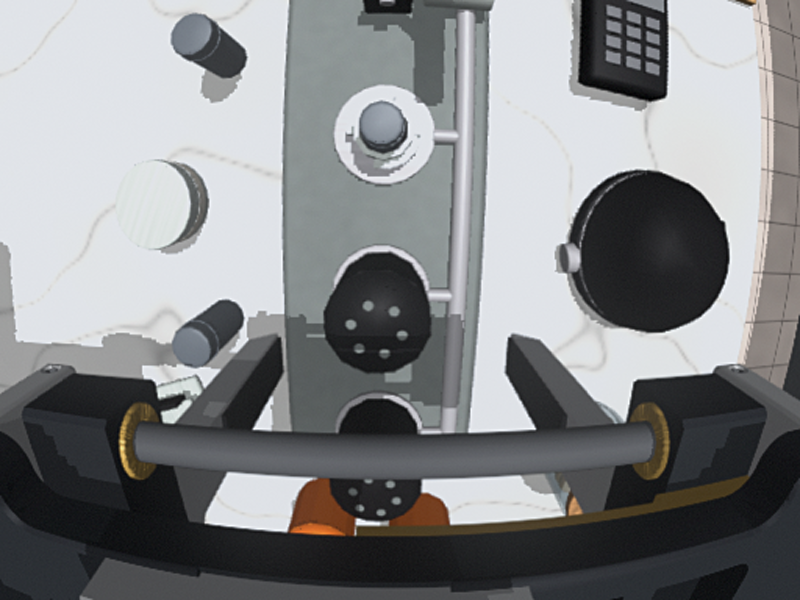

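```bash
python3 - <<'E'
from h import *
f=load('scene'); im=f['image']
cv2.imwrite('pics/s_crop.png',cv2.resize(im[110:330,140:420],None,fx=2.8,fy=2.7,interpolation=cv2.INTER_CUBIC))
f=load('side'); im=f['image']
cv2.imwrite('pics/d_crop.png',cv2.resize(im[140:384,110:390],None,fx=2.8,fy=2.4,interpolation=cv2.INTER_CUBIC))
f=load('wrist')
for nm,u,v,z in [('plinth2',384,135,.056),('stone2top',383,124,.124),('cap1top',377,305,.140),('cap1base',381,300,.056),('cap0top',375,480,.14),('decoyA',195,35,.06),('decoyB',195,345,.06)]:
    print(nm,np.round(at(f,u*.64,v*.64,z),4))
E
```

```text
plinth2 [0.5679 0.1047 0.056 ]
stone2top [0.5688 0.1038 0.124 ]
cap1top [0.5655 0.0046 0.14  ]
cap1base [ 0.5652 -0.014   0.056 ]
cap0top [ 0.5625 -0.1114  0.14  ]
decoyA [0.4265 0.1906 0.06  ]
decoyB [ 0.4168 -0.0499  0.06  ]
```

View pics/s_crop.png

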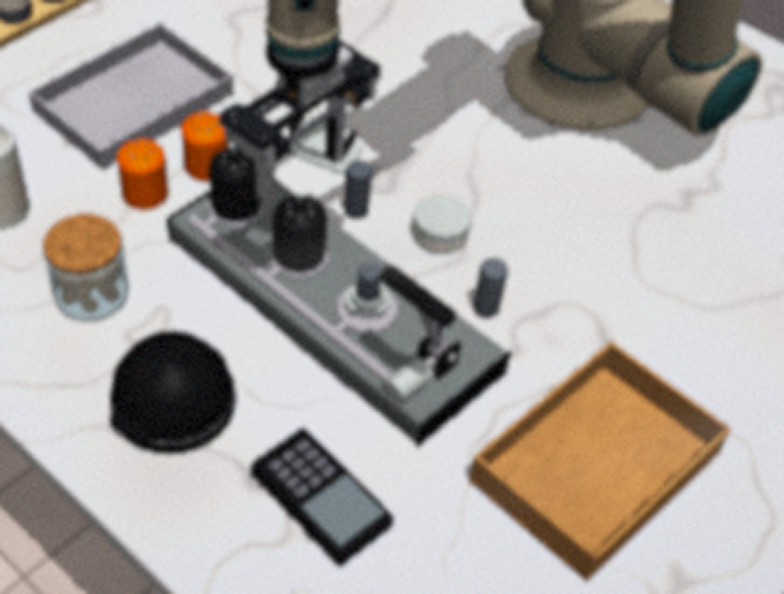

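View pics/d_crop.png

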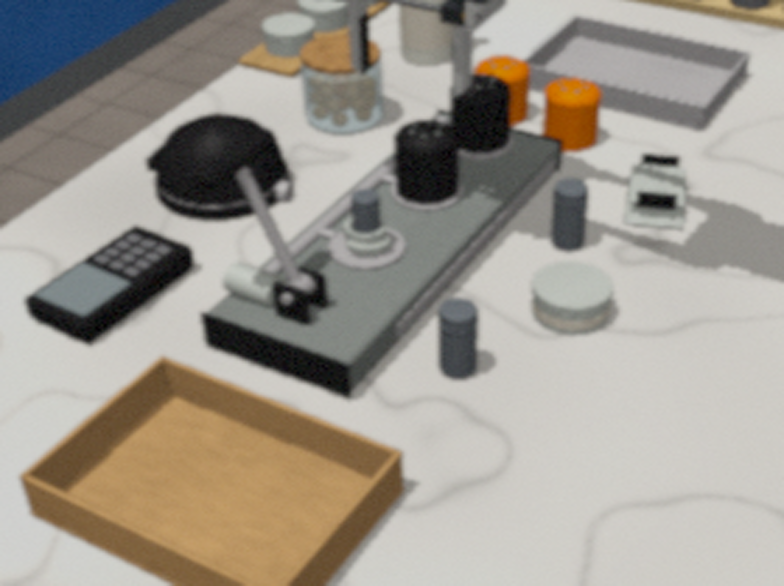

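```bash
python3 - <<'E'
from h import *
f=load('scene')
g=load('side')
def S(x,y,z): return np.round(at(f,140+x/2.8,110+y/2.7,z)[:2],3)
def D(x,y,z): return np.round(at(g,110+x/2.8,140+y/2.4,z)[:2],3)
print('tray S',[S(*p,.04) for p in [(32,98),(162,28),(232,82),(105,162)]])
print('tray D',[D(*p,.04) for p in [(530,60),(575,20),(747,62),(703,122)]])
print('box S',[S(*p,.055) for p in [(470,468),(612,347),(727,430),(588,555)]])
print('box D',[D(*p,.055) for p in [(163,360),(402,455),(25,480)]])
print('console S',[S(*p,.05) for p in [(168,222),(420,430),(510,358)]])
print('console D',[D(*p,.05) for p in [(205,320),(350,378),(562,140)]])
print('pots D', D(368,248,.056),D(426,198,.056),D(480,146,.056))
print('pots S', S(368,305,.056))
print('bar S',S(390,274,.223),S(450,318,.223))
print('orange S',S(142,152,.08),S(205,122,.08), 'D',D(503,70,.08),D(572,92,.08))
print('dome S',S(172,420,0),'jar',S(88,300,0),'jarD',D(342,115,0))
print('wax D',D(571,315,0.0),'phone',D(655,215,0))
E
```

```text
tray S [array([ 0.61 , -0.483]), array([ 0.38 , -0.476]), array([ 0.39 , -0.315]), array([ 0.621, -0.312])]
tray D [array([ 0.6  , -0.349]), array([ 0.595, -0.482]), array([ 0.365, -0.46 ]), array([ 0.366, -0.291])]
box S [array([0.654, 0.333]), array([0.413, 0.343]), array([0.419, 0.497]), array([0.649, 0.482])]
box D [array([0.632, 0.329]), array([0.401, 0.339]), array([0.636, 0.49 ])]
console S [array([ 0.639, -0.165]), array([0.652, 0.262]), array([0.505, 0.269])]
console D [array([0.637, 0.265]), array([0.485, 0.275]), array([ 0.484, -0.17 ])]
pots D [0.562 0.109] [0.555 0.007] [ 0.553 -0.111]
pots S [0.565 0.105]
bar S [0.621 0.176] [0.622 0.257]
orange S [ 0.597 -0.26 ] [ 0.501 -0.247] D [ 0.59  -0.249] [ 0.5   -0.234]
dome S [0.815 0.038] jar [ 0.77  -0.169] jarD [ 0.764 -0.177]
wax D [0.375 0.064] phone [ 0.363 -0.134]
```

{"method": "play_rows", "body": {
  "increments": [
    {"dx": -0.006,"dy": 0.03,"jaw": 0.094},
    {"dy": 0.04,"dz": -0.01,"jaw": 0.094},
    {"dy": 0.035,"dz": -0.02,"jaw": 0.06},
    {"dz": -0.02,"jaw": 0.06},
    {"jaw": 0.06},
    {"jaw": 0.06},
    {"jaw": 0.06},
    {"jaw": 0.06},
    {"jaw": 0.06},
    {"jaw": 0.06}
  ]
}}

```text
schema error: expected keys dx, dy, dz, rx, ry, rz, jaw
```

```bash
python3 - <<'E'
from h import *
st()
f=grab('wrist','w1.png')
cv2.imwrite('pics/w1b.png',cv2.resize(f['image'],(800,600),interpolation=cv2.INTER_CUBIC))
E
```

```text
time 0.15
joint_pos [-0.121   0.2765  1.5058  0.      1.3607 -0.121 ]
dq [-0.0012 -0.0025 -0.0044 -0.0015  0.0002 -0.0007]
joint_torque [ 2.20000e-03 -4.04925e+01 -2.37432e+01  7.02000e-02  3.15000e-02
 -1.00000e-04]
tool_pos [0.5747 0.     0.302 ]
eef_rot [-1.5706e+00  1.1000e-03  1.1000e-03]
contact_force [0.3927 0.0547 0.5542]
torque [ 0.0424  0.0154 -0.0343]
opening 0.0938
```

View pics/w1b.png

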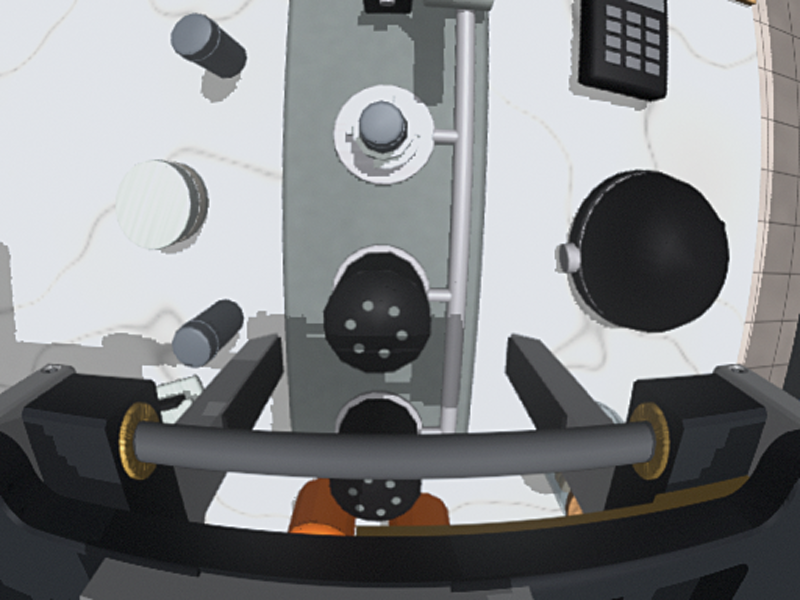

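The move was refused because every row needs all the keys. The picture is unchanged. I'll resend it.

{"method": "play_rows", "body": {
  "increments": [
    {"dx": -0.006,"dy": 0.03,"dz": 0,"rx": 0,"ry": 0,"rz": 0,"jaw": 0.06},
    {"dx": 0,"dy": 0.04,"dz": -0.01,"rx": 0,"ry": 0,"rz": 0,"jaw": 0.06},
    {"dx": 0,"dy": 0.035,"dz": -0.02,"rx": 0,"ry": 0,"rz": 0,"jaw": 0.06},
    {"dx": 0,"dy": 0,"dz": -0.02,"rx": 0,"ry": 0,"rz": 0,"jaw": 0.06},
    {"dx": 0,"dy": 0,"dz": 0,"rx": 0,"ry": 0,"rz": 0,"jaw": 0.06},
    {"dx": 0,"dy": 0,"dz": 0,"rx": 0,"ry": 0,"rz": 0,"jaw": 0.06},
    {"dx": 0,"dy": 0,"dz": 0,"rx": 0,"ry": 0,"rz": 0,"jaw": 0.06},
    {"dx": 0,"dy": 0,"dz": 0,"rx": 0,"ry": 0,"rz": 0,"jaw": 0.06},
    {"dx": 0,"dy": 0,"dz": 0,"rx": 0,"ry": 0,"rz": 0,"jaw": 0.06},
    {"dx": 0,"dy": 0,"dz": 0,"rx": 0,"ry": 0,"rz": 0,"jaw": 0.06}
  ]
}}

```text
time: 1.45
tool_pos: [0.5691, 0.1049, 0.2528]
eef_rot: [-1.571, -0.0, -0.0]
contact_force: [0.0, -0.4, -0.1]
opening: 0.0599
```

```bash
python3 - <<'E'
from h import *
st()
f=grab('wrist','w2.png')
cv2.imwrite('pics/w2b.png',cv2.resize(f['image'],(800,600),interpolation=cv2.INTER_CUBIC))
E
```

```text
time 1.45
joint_pos [0.062  0.3127 1.5785 0.     1.25   0.0622]
dq [ 0.0011 -0.002   0.0011 -0.0025 -0.0007  0.0015]
joint_torque [-2.94000e-02 -4.15629e+01 -2.26854e+01  6.97000e-02  9.10000e-03
  0.00000e+00]
tool_pos [0.5691 0.1049 0.2528]
eef_rot [-1.5708e+00 -1.0000e-04 -4.0000e-04]
contact_force [ 0.0188 -0.4071 -0.114 ]
torque [ 0.033   0.0146 -0.0141]
opening 0.0599
```

View pics/w2b.png

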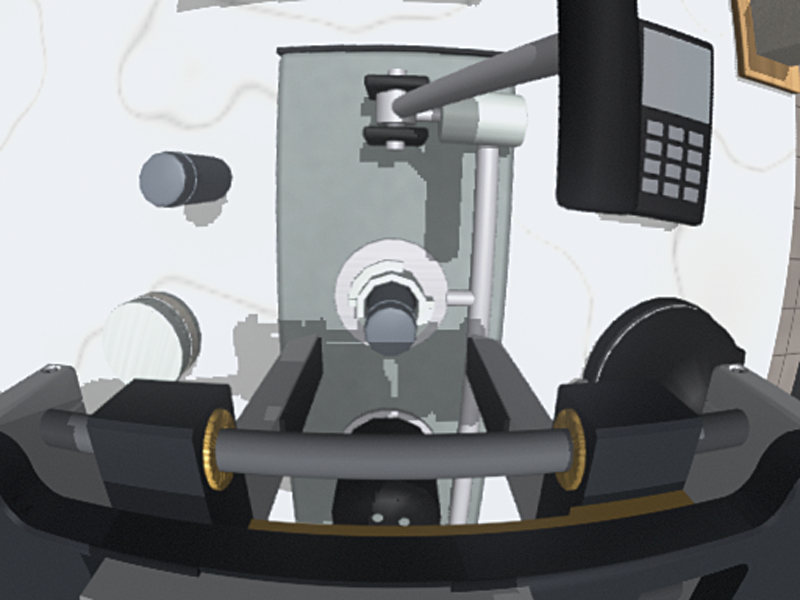

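```bash
python3 - <<'E'
from h import *
f=load('wrist')
for nm,u,v,z in [('plinth2',391,291,.056),('stone2top',390,330,.124),('pivot',397,108,.082),('barnear',598,205,.223),('conL',280,52,.05),('conR',516,52,.05),('conL2',277,360,.05),]:
    print(nm,np.round(at(f,u*.64,v*.64,z),4))
E
```

```text
plinth2 [0.5677 0.1091 0.056 ]
stone2top [0.5676 0.1058 0.124 ]
pivot [0.5713 0.2166 0.082 ]
barnear [0.6221 0.171  0.223 ]
conL [0.4986 0.2614 0.05  ]
conR [0.6462 0.2617 0.05  ]
conL2 [0.4905 0.0601 0.05  ]
```

{"method": "play_rows", "body": {
  "increments": [
    {"dx": -0.001,"dy": 0.001,"dz": -0.02,"rx": 0,"ry": 0,"rz": 0,"jaw": 0.06},
    {"dx": 0,"dy": 0,"dz": -0.03,"rx": 0,"ry": 0,"rz": 0,"jaw": 0.06},
    {"dx": 0,"dy": 0,"dz": -0.017,"rx": 0,"ry": 0,"rz": 0,"jaw": 0.06},
    {"dx": 0,"dy": 0,"dz": 0,"rx": 0,"ry": 0,"rz": 0,"jaw": 0.0},
    {"dx": 0,"dy": 0,"dz": 0,"rx": 0,"ry": 0,"rz": 0,"jaw": 0.0},
    {"dx": 0,"dy": 0,"dz": 0,"rx": 0,"ry": 0,"rz": 0,"jaw": 0.0},
    {"dx": 0,"dy": 0,"dz": 0,"rx": 0,"ry": 0,"rz": 0,"jaw": 0.0},
    {"dx": 0,"dy": 0,"dz": 0,"rx": 0,"ry": 0,"rz": 0,"jaw": 0.0},
    {"dx": 0,"dy": 0,"dz": 0.02,"rx": 0,"ry": 0,"rz": 0,"jaw": 0.0},
    {"dx": 0,"dy": 0,"dz": 0.02,"rx": 0,"ry": 0,"rz": 0,"jaw": 0.0}
  ]
}}

```text
time: 2.75
tool_pos: [0.5678, 0.106, 0.2258]
eef_rot: [-1.571, 0.001, 0.001]
contact_force: [1.3, -1.0, -1.5]
opening: 0.0257
```

```bash
python3 - <<'E'
from h import *
f=grab('wrist','w3.png')
f=grab('scene','s3.png');f2=grab('side','d3.png')
cv2.imwrite('pics/s3b.png',cv2.resize(np.vstack([f['image'][110:330,140:420],f2['image'][140:360,110:390]]),(560,880))[:600] if 0 else cv2.resize(np.hstack([f['image'][110:330,140:420],f2['image'][140:360,110:390]]),(800,314)))
E
```

```text
(no output)
```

View pics/s3b.png

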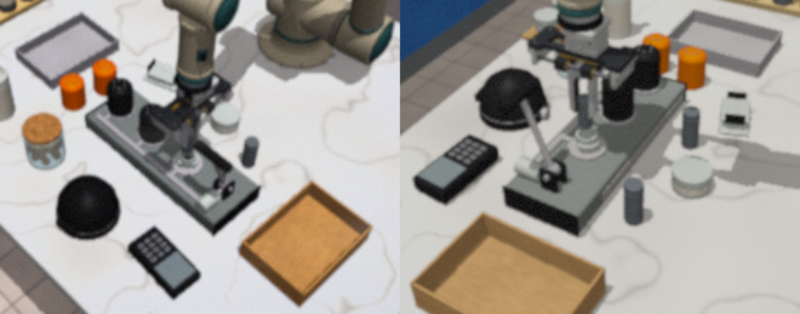

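View pics/w3.png

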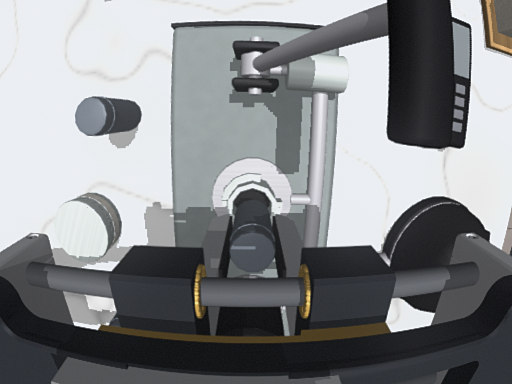

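{"method": "play_rows", "body": {
  "increments": [
    {"dx": 0,"dy": 0,"dz": 0.03,"rx": 0,"ry": 0,"rz": 0,"jaw": 0.0},
    {"dx": -0.03,"dy": 0,"dz": 0.03,"rx": 0,"ry": 0,"rz": 0,"jaw": 0.0},
    {"dx": -0.04,"dy": 0.01,"dz": 0.015,"rx": 0,"ry": 0,"rz": 0,"jaw": 0.0},
    {"dx": -0.018,"dy": 0.04,"dz": 0,"rx": 0,"ry": 0,"rz": 0,"jaw": 0.0},
    {"dx": 0,"dy": 0.055,"dz": 0,"rx": 0,"ry": 0,"rz": 0,"jaw": 0.0},
    {"dx": 0,"dy": 0.055,"dz": 0,"rx": 0,"ry": 0,"rz": 0,"jaw": 0.0},
    {"dx": 0,"dy": 0.055,"dz": 0,"rx": 0,"ry": 0,"rz": 0,"jaw": 0.0},
    {"dx": 0,"dy": 0.055,"dz": 0,"rx": 0,"ry": 0,"rz": 0,"jaw": 0.0},
    {"dx": 0,"dy": 0.03,"dz": 0,"rx": 0,"ry": 0,"rz": 0,"jaw": 0.0},
    {"dx": 0,"dy": 0.006,"dz": 0,"rx": 0,"ry": 0,"rz": 0,"jaw": 0.0}
  ]
}}

```text
time: 4.15
tool_pos: [0.4794, 0.4135, 0.2987]
eef_rot: [-1.572, -0.0, 0.004]
contact_force: [0.0, 0.4, -1.0]
opening: 0.0256
```

```bash
python3 - <<'E'
from h import *
f=grab('wrist','w4.png'); st()
f=grab('scene','s4.png')
cv2.imwrite('pics/s4b.png',cv2.resize(f['image'],(800,600)))
E
```

```text
time 4.2
joint_pos [0.601  0.3662 1.3792 0.     1.3986 0.5994]
dq [-0.0317 -0.0244  0.0201 -0.0124  0.0038 -0.0143]
joint_torque [ 2.97200e-01 -4.67760e+01 -2.43311e+01 -6.60000e-03  8.81000e-02
  2.87000e-02]
tool_pos [0.4795 0.4129 0.299 ]
eef_rot [-1.5721e+00  2.0000e-04  2.8000e-03]
contact_force [ 0.0203 -0.927  -0.7484]
torque [ 0.0687 -0.0403  0.0088]
opening 0.0256
```

View pics/s4b.png

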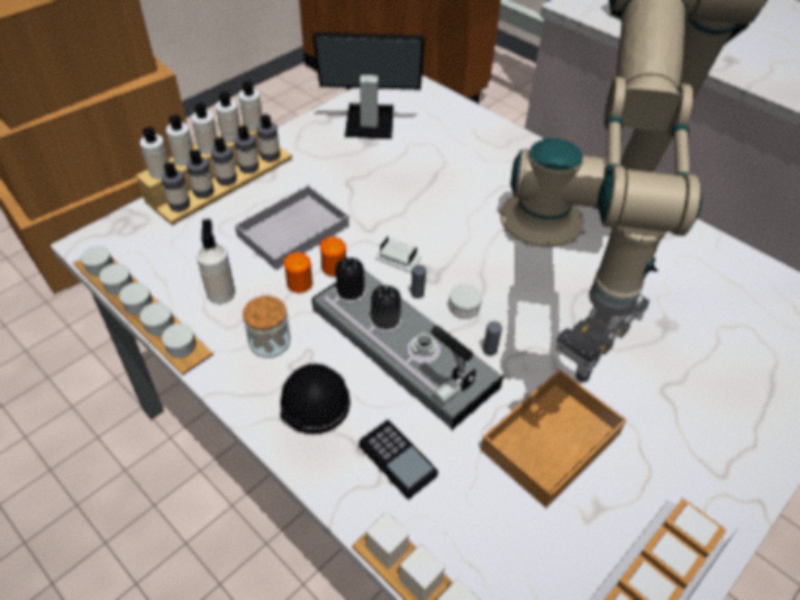

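View pics/w4.png

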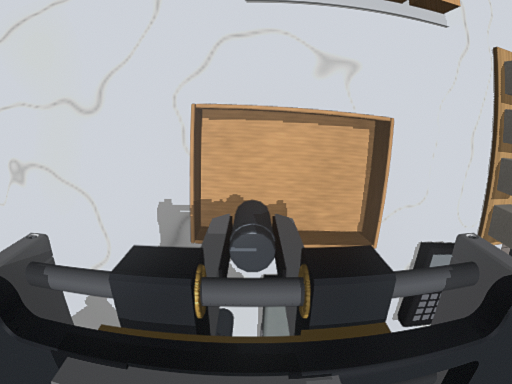

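```bash
python3 - <<'E'
from h import *
f=load('wrist')
for u,v in [(192,242),(194,105),(392,119),(380,246)]: print(np.round(at(f,u,v,.055),3))
E
```

```text
[0.406 0.337 0.055]
[0.415 0.498 0.055]
[0.643 0.488 0.055]
[0.644 0.328 0.055]
```

{"method": "play_rows", "body": {
  "increments": [
    {"dx": 0,"dy": 0,"dz": -0.05,"rx": 0,"ry": 0,"rz": 0,"jaw": 0.0},
    {"dx": 0,"dy": 0,"dz": -0.05,"rx": 0,"ry": 0,"rz": 0,"jaw": 0.0},
    {"dx": 0,"dy": 0,"dz": -0.04,"rx": 0,"ry": 0,"rz": 0,"jaw": 0.0},
    {"dx": 0,"dy": 0,"dz": -0.02,"rx": 0,"ry": 0,"rz": 0,"jaw": 0.0},
    {"dx": 0,"dy": 0,"dz": -0.005,"rx": 0,"ry": 0,"rz": 0,"jaw": 0.0},
    {"dx": 0,"dy": 0,"dz": 0,"rx": 0,"ry": 0,"rz": 0,"jaw": 0.0},
    {"dx": 0,"dy": 0,"dz": 0,"rx": 0,"ry": 0,"rz": 0,"jaw": 0.045},
    {"dx": 0,"dy": 0,"dz": 0,"rx": 0,"ry": 0,"rz": 0,"jaw": 0.045},
    {"dx": 0,"dy": 0,"dz": 0,"rx": 0,"ry": 0,"rz": 0,"jaw": 0.045},
    {"dx": 0,"dy": 0,"dz": 0.04,"rx": 0,"ry": 0,"rz": 0,"jaw": 0.045}
  ]
}}

```text
time: 5.5
tool_pos: [0.4784, 0.411, 0.1734]
eef_rot: [-1.575, 0.004, 0.005]
contact_force: [-0.2, -0.1, 0.3]
opening: 0.0451
```

{"method": "play_rows", "body": {
  "increments": [
    {"dx": 0,"dy": 0,"dz": 0.055,"rx": 0,"ry": 0,"rz": 0,"jaw": 0.094},
    {"dx": 0,"dy": 0,"dz": 0.06,"rx": 0,"ry": 0,"rz": 0,"jaw": 0.094},
    {"dx": 0,"dy": -0.04,"dz": 0.03,"rx": 0,"ry": 0,"rz": 0,"jaw": 0.094},
    {"dx": 0,"dy": -0.06,"dz": 0,"rx": 0,"ry": 0,"rz": 0,"jaw": 0.094},
    {"dx": 0,"dy": -0.06,"dz": 0,"rx": 0,"ry": 0,"rz": 0,"jaw": 0.094},
    {"dx": 0,"dy": -0.06,"dz": 0,"rx": 0,"ry": 0,"rz": 0,"jaw": 0.094},
    {"dx": 0,"dy": -0.06,"dz": 0,"rx": 0,"ry": 0,"rz": 0,"jaw": 0.094},
    {"dx": 0.03,"dy": -0.06,"dz": 0,"rx": 0,"ry": 0,"rz": 0,"jaw": 0.094},
    {"dx": 0.058,"dy": -0.05,"dz": 0,"rx": 0,"ry": 0,"rz": 0,"jaw": 0.094},
    {"dx": 0,"dy": 0,"dz": 0,"rx": 0,"ry": 0,"rz": 0,"jaw": 0.094}
  ]
}}

```text
time: 6.75
tool_pos: [0.5579, 0.0322, 0.3204]
eef_rot: [-1.572, 0.002, -0.005]
contact_force: [-0.0, 0.3, -0.8]
opening: 0.094
```

```bash
python3 - <<'E'
from h import *
f=grab('wrist','w5.png'); st()
cv2.imwrite('pics/w5b.png',cv2.resize(f['image'],(800,600),interpolation=cv2.INTER_CUBIC))
f=grab('scene','s5.png')
cv2.imwrite('pics/s5b.png',cv2.resize(f['image'],(800,600)))
E
```

```text
time 6.8
joint_pos [-6.4000e-02  2.3990e-01  1.5116e+00  2.0000e-04  1.3909e+00 -6.1300e-02]
dq [ 0.0407 -0.0283  0.0372  0.0122  0.0186  0.003 ]
joint_torque [-1.32800e+00 -3.76317e+01 -2.47968e+01 -1.07200e-01 -2.27200e-01
 -2.56000e-02]
tool_pos [0.5561 0.034  0.3203]
eef_rot [-1.5705  0.0027 -0.0016]
contact_force [-0.4085  0.3625 -0.3628]
torque [-0.0163 -0.0908 -0.0258]
opening 0.0937
```

View pics/s5b.png

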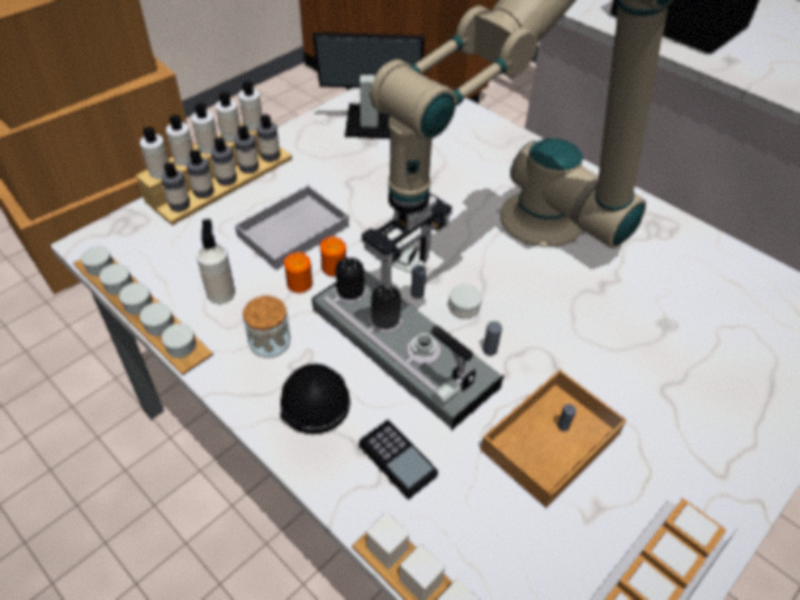

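View pics/w5b.png

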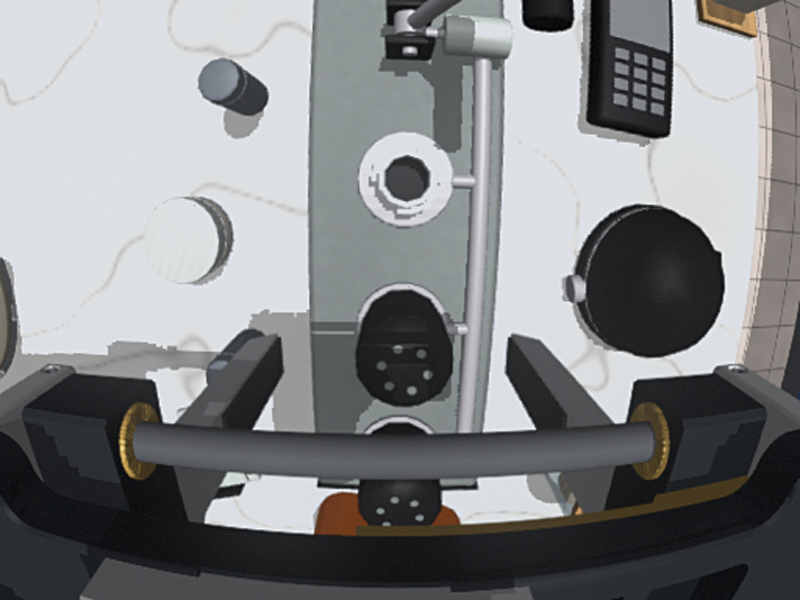

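```bash
python3 - <<'E'
from h import *
f=load('wrist')
cv2.imwrite('pics/c5.png',cv2.convertScaleAbs(cv2.resize(f['image'][175:265,215:305],(720,600),interpolation=cv2.INTER_CUBIC),alpha=3,beta=0))
for nm,u,v,z in [('plinth1',403,333,.056),('cap1top',405,372,.140),('plinth2',405,180,.056)]:
    print(nm,np.round(at(f,u*.64,v*.64,z),4))
E
```

```text
plinth1 [ 0.5657 -0.0137  0.056 ]
cap1top [ 0.5652 -0.011   0.14  ]
plinth2 [0.5674 0.1047 0.056 ]
```

View pics/c5.png

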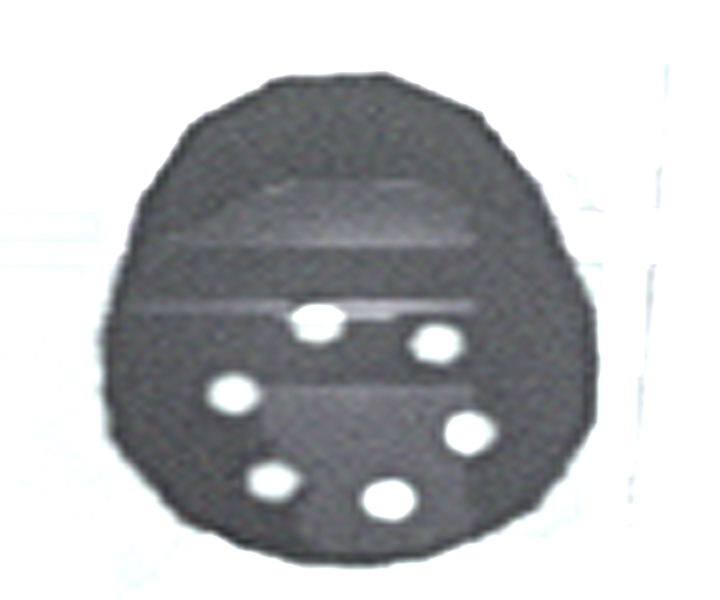

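```bash
python3 - <<'E'
from h import *
f=load('wrist')
P=lambda x,y,z: at(f,215+x/8,175+y*90/600,z)[:2]
d=np.array([P(x,y,.138) for x,y in [(318,322),(435,344),(470,433),(388,500),(272,481),(234,394)]])
c=d.mean(0); print(c); a=np.degrees(np.arctan2(*(d-c).T[::-1])); print(a, a%60, np.linalg.norm(d-c,axis=1))
v=np.array([P(x,y,.056) for x,y in [(190,128),(272,80),(385,72),(483,118),(545,190)]])
c0=np.array([.5653,-.012])
a=np.degrees(np.arctan2(*(v-c0).T[::-1])); print(a,a%30,np.linalg.norm(v-c0,axis=1))
E
```

```text
[ 0.56513583 -0.01075614]
[ 106.3822671    47.62027957  -13.01848786  -72.75037434 -132.48610281
  167.60639093] [46.3822671  47.62027957 46.98151214 47.24962566 47.51389719 47.60639093] [0.01481439 0.01450599 0.01460556 0.01466829 0.01461072 0.01465234]
[135.32705937 108.19088325  78.52903422  48.26406315  18.41477925] [15.32705937 18.19088325 18.52903422 18.26406315 18.41477925] [0.03203054 0.03303779 0.03343195 0.03231267 0.03292229]
```

```bash
python3 - <<'E'
from h import *
st()
E
```

```text
time 6.85
joint_pos [-6.2200e-02  2.3860e-01  1.5130e+00  6.0000e-04  1.3913e+00 -6.1200e-02]
dq [ 0.0289 -0.0214  0.0189  0.0016  0.0009 -0.0014]
joint_torque [-1.05300e+00 -3.76674e+01 -2.45021e+01 -2.56000e-02 -1.06200e-01
 -3.50000e-03]
tool_pos [0.5551 0.0351 0.3204]
eef_rot [-1.5701e+00  1.9000e-03  2.0000e-04]
contact_force [-0.5026  0.3254 -0.0613]
torque [ 0.0165 -0.0005  0.0039]
opening 0.0941
```

{"method": "play_rows", "body": {
  "increments": [
    {"dx": 0.011,"dy": -0.046,"dz": 0,"rx": 0,"ry": 0,"rz": 2.2,"jaw": 0.094},
    {"dx": 0,"dy": 0,"dz": -0.03,"rx": 0,"ry": 0,"rz": 0,"jaw": 0.094},
    {"dx": 0,"dy": 0,"dz": -0.03,"rx": 0,"ry": 0,"rz": 0,"jaw": 0.094},
    {"dx": 0,"dy": 0,"dz": -0.03,"rx": 0,"ry": 0,"rz": 0,"jaw": 0.094},
    {"dx": 0,"dy": 0,"dz": 0,"rx": 0,"ry": 0,"rz": 0,"jaw": 0.094},
    {"dx": 0,"dy": 0,"dz": 0,"rx": 0,"ry": 0,"rz": 0,"jaw": 0.094},
    {"dx": 0,"dy": 0,"dz": 0,"rx": 0,"ry": 0,"rz": 0,"jaw": 0.094},
    {"dx": 0,"dy": 0,"dz": 0,"rx": 0,"ry": 0,"rz": 0,"jaw": 0.094},
    {"dx": 0,"dy": 0,"dz": 0,"rx": 0,"ry": 0,"rz": 0,"jaw": 0.094},
    {"dx": 0,"dy": 0,"dz": 0,"rx": 0,"ry": 0,"rz": 0,"jaw": 0.094}
  ]
}}

```text
time: 8.1
tool_pos: [0.5664, -0.0108, 0.2309]
eef_rot: [-1.571, -0.03, 0.03]
contact_force: [-0.0, -0.4, 0.2]
opening: 0.0941
```

```bash
python3 - <<'E'
from h import *
f=grab('wrist','w6.png'); st()
cv2.imwrite('pics/w6b.png',cv2.resize(f['image'],(800,600),interpolation=cv2.INTER_CUBIC))
E
```

```text
time 8.15
joint_pos [-0.1419  0.3122  1.6383 -0.      1.1909 -0.1802]
dq [ 0.0006  0.0014  0.0013 -0.0022 -0.0001 -0.0016]
joint_torque [ 1.88000e-02 -4.08395e+01 -2.19630e+01  6.65000e-02  2.85000e-02
  1.00000e-04]
tool_pos [ 0.5663 -0.0108  0.2308]
eef_rot [-1.5706 -0.0302  0.0299]
contact_force [-0.3237  0.7165 -0.6275]
torque [ 0.0272  0.0491 -0.0198]
opening 0.0943
```

View pics/w6b.png

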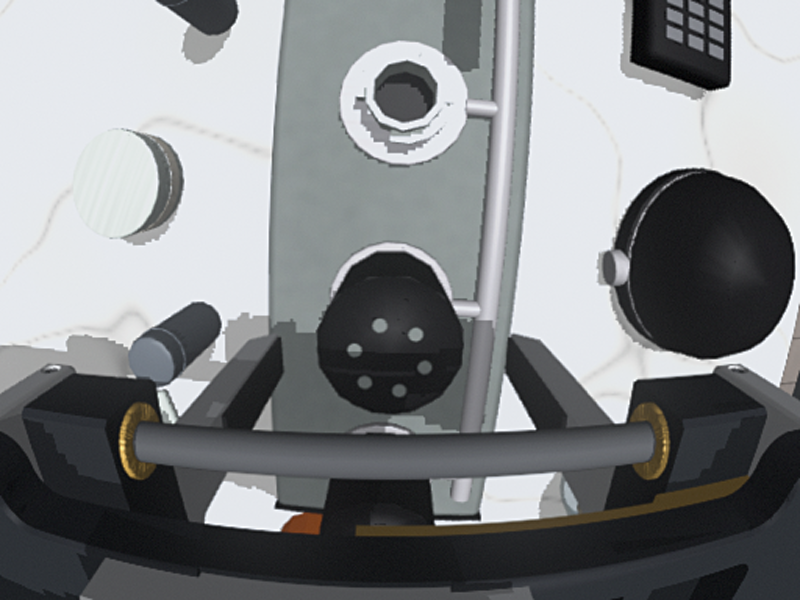

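```bash
python3 - <<'E'
from h import *
f=load('wrist')
d=np.array([at(f,x*.64,y*.64,.138)[:2] for x,y in [(380,325),(415,335),(424,367),(399,391),(365,382),(354,350)]])
c=d.mean(0); print(c); a=np.degrees(np.arctan2(*(d-c).T[::-1])); print(a%60, np.linalg.norm(d-c,axis=1).mean())
R=Rot.from_rotvec(f['s']['eef_rot']).as_matrix(); print(np.degrees(np.arctan2(R[1,0],R[0,0])))
print(at(f,402*.64,95*.64,.084))
E
```

```text
[ 0.56493192 -0.01054433]
[46.58311051 47.19536273 47.70081138 47.25657781 47.69569992 47.25505892] 0.014714436153051026
2.1924885158938956
[0.56649638 0.10368728 0.084     ]
```

{"method": "play_rows", "body": {
  "increments": [
    {"dx": -0.0014,"dy": 0,"dz": -0.02,"rx": 0,"ry": 0,"rz": 0,"jaw": 0.094},
    {"dx": 0,"dy": 0,"dz": -0.03,"rx": 0,"ry": 0,"rz": 0,"jaw": 0.094},
    {"dx": 0,"dy": 0,"dz": -0.015,"rx": 0,"ry": 0,"rz": 0,"jaw": 0.094},
    {"dx": 0,"dy": 0,"dz": 0,"rx": 0,"ry": 0,"rz": 0,"jaw": 0.04},
    {"dx": 0,"dy": 0,"dz": 0,"rx": 0,"ry": 0,"rz": 0,"jaw": 0.04},
    {"dx": 0,"dy": 0,"dz": 0,"rx": 0,"ry": 0,"rz": 0,"jaw": 0.04},
    {"dx": 0,"dy": 0,"dz": 0,"rx": 0,"ry": 0,"rz": 0,"jaw": 0.04},
    {"dx": 0,"dy": 0,"dz": 0,"rx": 0,"ry": 0,"rz": 0,"jaw": 0.04},
    {"dx": 0,"dy": 0,"dz": 0,"rx": 0,"ry": 0,"rz": -4,"jaw": 0.04},
    {"dx": 0,"dy": 0,"dz": 0,"rx": 0,"ry": 0,"rz": -5,"jaw": 0.04}
  ]
}}

```text
time: 9.4
tool_pos: [0.5653, -0.011, 0.1666]
eef_rot: [-1.569, 0.094, -0.096]
contact_force: [-0.4, -0.9, 3.9]
opening: 0.0616
```

```bash
python3 - <<'E'
from h import *
st()
E
```

```text
time 9.4
joint_pos [-1.4220e-01  3.6940e-01  1.7294e+00 -6.0000e-04  1.0413e+00 -2.0800e-02]
dq [-1.000e-04 -1.900e-03  4.000e-04 -3.000e-04 -4.000e-04  6.969e-01]
joint_torque [  0.3169 -39.5104 -18.6499   0.3061  -0.2496  -0.5306]
tool_pos [ 0.5653 -0.011   0.1666]
eef_rot [-1.5694  0.0938 -0.0963]
contact_force [-0.4108 -0.9203  3.949 ]
torque [-0.147   0.2241  0.0704]
opening 0.0616
```

{"method": "play_rows", "body": {
  "increments": [
    {"dx": 0,"dy": 0,"dz": 0,"rx": 0,"ry": 0,"rz": -10,"jaw": 0.04},
    {"dx": 0,"dy": 0,"dz": 0,"rx": 0,"ry": 0,"rz": -10,"jaw": 0.04},
    {"dx": 0,"dy": 0,"dz": 0,"rx": 0,"ry": 0,"rz": -10,"jaw": 0.04},
    {"dx": 0,"dy": 0,"dz": 0,"rx": 0,"ry": 0,"rz": -10,"jaw": 0.04},
    {"dx": 0,"dy": 0,"dz": 0,"rx": 0,"ry": 0,"rz": -10,"jaw": 0.04},
    {"dx": 0,"dy": 0,"dz": 0,"rx": 0,"ry": 0,"rz": -10,"jaw": 0.04},
    {"dx": 0,"dy": 0,"dz": 0,"rx": 0,"ry": 0,"rz": -10,"jaw": 0.04},
    {"dx": 0,"dy": 0,"dz": 0,"rx": 0,"ry": 0,"rz": -10,"jaw": 0.04},
    {"dx": 0,"dy": 0,"dz": 0,"rx": 0,"ry": 0,"rz": -10,"jaw": 0.04},
    {"dx": 0,"dy": 0,"dz": 0,"rx": 0,"ry": 0,"rz": -10,"jaw": 0.04}
  ]
}}

```text
time: 10.65
tool_pos: [0.5649, -0.0107, 0.1664]
eef_rot: [-1.053, 1.425, -1.426]
contact_force: [-1.8, 0.7, 5.0]
opening: 0.0617
```

```bash
python3 - <<'E'
from h import *
f=grab('wrist','w7.png'); st()
R=Rot.from_rotvec(f['s']['eef_rot']).as_matrix(); print(np.degrees(np.arctan2(R[1,0],R[0,0])))
cv2.imwrite('pics/w7b.png',cv2.resize(f['image'],(800,600),interpolation=cv2.INTER_CUBIC))
E
```

```text
time 10.7
joint_pos [-0.1421  0.3695  1.7298 -0.      1.0418  1.7312]
dq [ 0.0006  0.0004 -0.0013  0.006  -0.0063 -0.2744]
joint_torque [ -0.1285 -39.6205 -19.0822  -0.1271  -0.4272   0.2564]
tool_pos [ 0.5649 -0.0107  0.1664]
eef_rot [-1.0503  1.428  -1.4286]
contact_force [-0.0103 -0.0485  4.5833]
torque [ 0.095   0.2864 -0.1228]
opening 0.0617
-107.11182577700203
```

View pics/w7b.png

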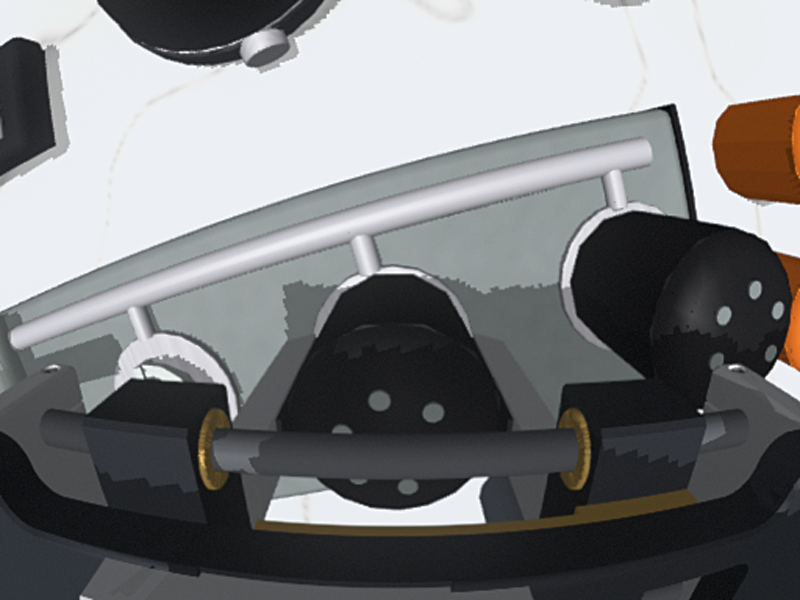

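{"method": "play_rows", "body": {
  "increments": [
    {"dx": 0,"dy": 0,"dz": 0.005,"rx": 0,"ry": 0,"rz": 0,"jaw": 0.04},
    {"dx": 0,"dy": 0,"dz": 0.01,"rx": 0,"ry": 0,"rz": 0,"jaw": 0.04},
    {"dx": 0,"dy": 0,"dz": 0.015,"rx": 0,"ry": 0,"rz": 0,"jaw": 0.04},
    {"dx": 0,"dy": 0,"dz": 0.02,"rx": 0,"ry": 0,"rz": 0,"jaw": 0.04},
    {"dx": 0,"dy": 0,"dz": 0.02,"rx": 0,"ry": 0,"rz": 0,"jaw": 0.04},
    {"dx": 0,"dy": 0,"dz": 0.02,"rx": 0,"ry": 0,"rz": 0,"jaw": 0.04},
    {"dx": 0,"dy": 0,"dz": 0.02,"rx": 0,"ry": 0,"rz": 0,"jaw": 0.04},
    {"dx": 0,"dy": 0,"dz": 0.02,"rx": 0,"ry": 0,"rz": 0,"jaw": 0.04},
    {"dx": 0,"dy": 0,"dz": 0,"rx": 0,"ry": 0,"rz": 0,"jaw": 0.04},
    {"dx": 0,"dy": 0,"dz": 0,"rx": 0,"ry": 0,"rz": 0,"jaw": 0.04}
  ]
}}

```text
time: 11.95
tool_pos: [0.5646, -0.0107, 0.2954]
eef_rot: [-1.057, 1.422, -1.421]
contact_force: [-0.3, -0.1, -0.9]
opening: 0.0622
```

```bash
python3 - <<'E'
from h import *
f=grab('scene','s8.png'); f2=grab('side','d8.png')
cv2.imwrite('pics/s8b.png',cv2.resize(np.hstack([f['image'][90:330,130:420],f2['image'][100:340,150:440]]),(800,331)))
st()
E
```

```text
time 12.05
joint_pos [-1.4210e-01  2.6540e-01  1.5396e+00 -1.0000e-04  1.3384e+00  1.7218e+00]
dq [-0.0006  0.0029  0.0019 -0.0007 -0.0008  0.0002]
joint_torque [ 1.38000e-02 -4.04839e+01 -2.40967e+01  4.60000e-03 -7.58000e-02
 -1.80000e-03]
tool_pos [ 0.5644 -0.0106  0.2948]
eef_rot [-1.0575  1.4231 -1.421 ]
contact_force [-0.4563 -0.71   -0.8459]
torque [0.1203 0.0424 0.0106]
opening 0.062
```

View pics/s8b.png

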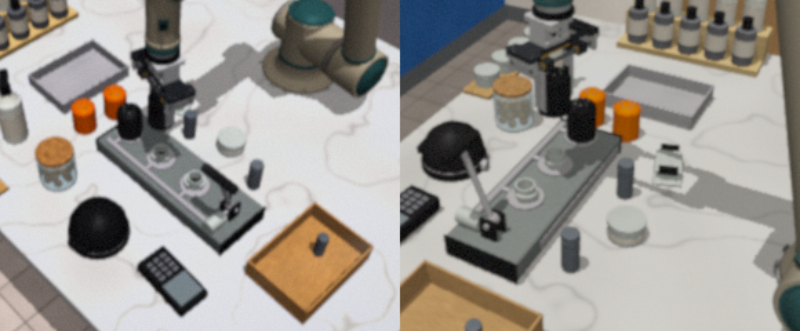

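{"method": "play_rows", "body": {
  "increments": [
    {"dx": 0,"dy": -0.03,"dz": 0,"rx": 0,"ry": 0,"rz": 0,"jaw": 0.04},
    {"dx": -0.01,"dy": -0.04,"dz": 0,"rx": 0,"ry": 0,"rz": 0,"jaw": 0.04},
    {"dx": -0.01,"dy": -0.05,"dz": 0,"rx": 0,"ry": 0,"rz": 0,"jaw": 0.04},
    {"dx": -0.01,"dy": -0.05,"dz": 0,"rx": 0,"ry": 0,"rz": 0,"jaw": 0.04},
    {"dx": -0.01,"dy": -0.05,"dz": 0,"rx": 0,"ry": 0,"rz": 0,"jaw": 0.04},
    {"dx": -0.01,"dy": -0.05,"dz": 0,"rx": 0,"ry": 0,"rz": 0,"jaw": 0.04},
    {"dx": -0.01,"dy": -0.05,"dz": 0,"rx": 0,"ry": 0,"rz": 0,"jaw": 0.04},
    {"dx": -0.01,"dy": -0.04,"dz": 0,"rx": 0,"ry": 0,"rz": 0,"jaw": 0.04},
    {"dx": -0.01,"dy": -0.02,"dz": 0,"rx": 0,"ry": 0,"rz": 0,"jaw": 0.04},
    {"dx": 0,"dy": 0,"dz": 0,"rx": 0,"ry": 0,"rz": 0,"jaw": 0.04}
  ]
}}

```text
time: 13.3
tool_pos: [0.4841, -0.3912, 0.2949]
eef_rot: [-1.055, 1.425, -1.422]
contact_force: [-0.4, -0.1, 0.0]
opening: 0.0621
```

```bash
python3 - <<'E'
from h import *
f=grab('wrist','w9.png'); st()
f2=grab('scene','s9.png')
cv2.imwrite('pics/s9b.png',cv2.resize(np.hstack([f2['image'][90:310,130:390],cv2.resize(f['image'],(293,220))]),(800,318)))
cv2.imwrite('pics/w9b.png',cv2.resize(f['image'],(800,600)))
cv2.imwrite('pics/p9b.png',cv2.resize(f2['image'][190:260,200:310],(800,509),interpolation=cv2.INTER_CUBIC))
E
```

```text
time 13.35
joint_pos [-7.8980e-01  3.5160e-01  1.4112e+00  1.1000e-03  1.3805e+00  1.0747e+00]
dq [ 0.0265 -0.0109  0.0048  0.0049  0.0016  0.0028]
joint_torque [-1.18990e+00 -4.49087e+01 -2.44344e+01 -1.00400e-01 -1.20800e-01
 -1.42000e-02]
tool_pos [ 0.4847 -0.39    0.2952]
eef_rot [-1.0547  1.4238 -1.4205]
contact_force [ 0.3793  0.5178 -0.34  ]
torque [ 0.0399  0.0951 -0.0257]
opening 0.0619
```

View pics/w9b.png

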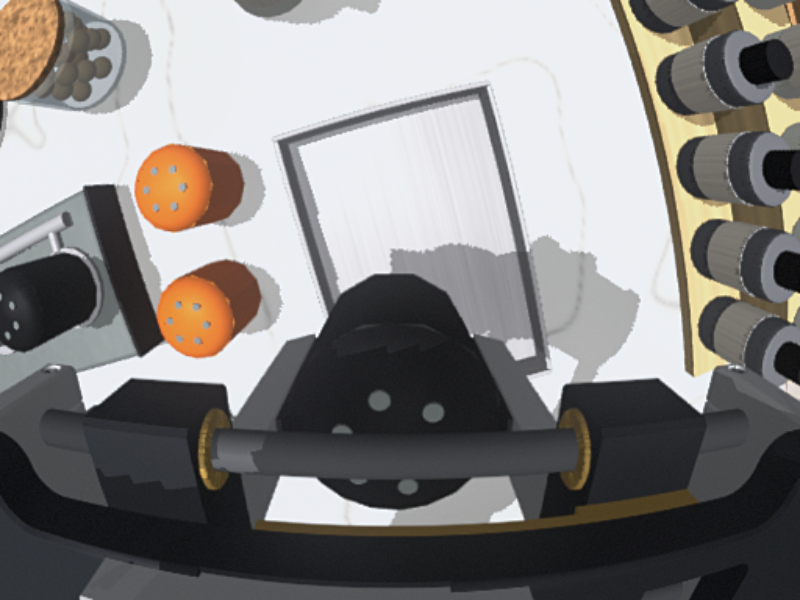

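View pics/p9b.png

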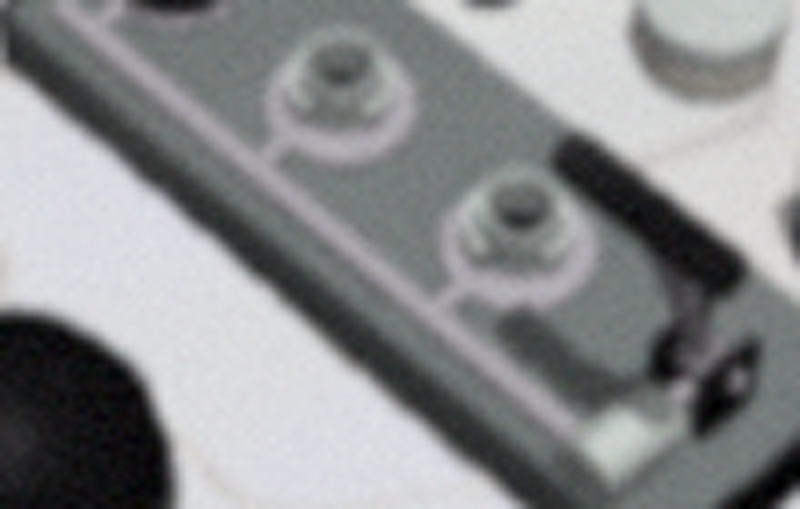

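View pics/s9b.png

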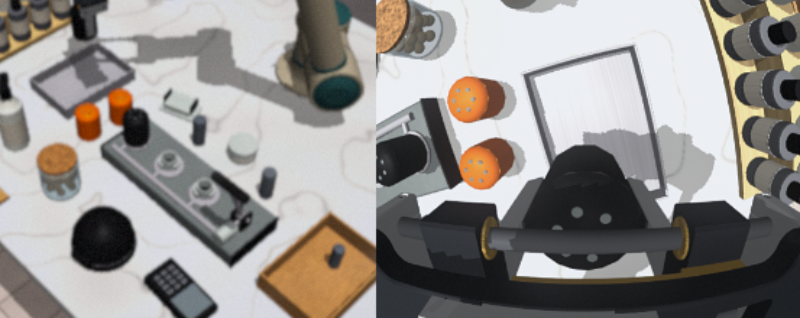

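```bash
python3 - <<'E'
from h import *
f=load('wrist')
P=[at(f,u*.64,v*.64,.04)[:2] for u,v in [(276,138),(488,85),(549,371)]]
print(np.round(P,3)); print((P[0]+P[2])/2, np.linalg.norm(P[0]-P[1]),np.linalg.norm(P[2]-P[1]))
print(proj(f,[.6,-.395,0.04]))
st()
E
```

```text
[[ 0.61  -0.338]
 [ 0.602 -0.498]
 [ 0.373 -0.489]]
[ 0.49156033 -0.41369034] 0.1596238939670147 0.22912678654664087
(np.float64(226.1143791766312), np.float64(80.27924815437335))
time 13.4
joint_pos [-7.8880e-01  3.5120e-01  1.4114e+00  1.1000e-03  1.3805e+00  1.0746e+00]
dq [ 0.0171 -0.0082  0.0008 -0.0022 -0.0018 -0.0018]
joint_torque [-8.91300e-01 -4.49660e+01 -2.43299e+01 -2.82000e-02 -8.85000e-02
 -4.00000e-04]
tool_pos [ 0.485  -0.3894  0.2954]
eef_rot [-1.0552  1.4227 -1.42  ]
contact_force [ 0.3312  0.6225 -0.8744]
torque [ 0.0702  0.1129 -0.0293]
opening 0.0619
```

```bash
python3 - <<'E'
from h import *
a=cv2.imread('pics/scene0.png')[110:180,140:235]; b=cv2.imread('pics/s9.png')[110:180,140:235]
cv2.imwrite('pics/t9.png',cv2.resize(np.vstack([a,b]),(380*2,560),interpolation=cv2.INTER_CUBIC))
E
```

```text
(no output)
```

View pics/t9.png

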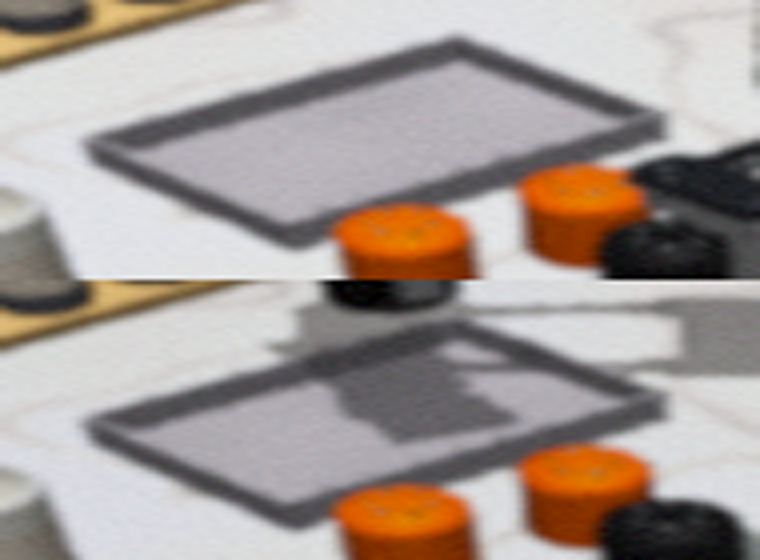

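```bash
python3 - <<'E'
from h import *
f=load('scene')
P=np.array([at(f,140+x/8,110+y/4,.04)[:2] for x,y in [(88,147),(458,40),(664,118),(292,231)]])
print(P.round(3),P.mean(0))
f=load('wrist')
# orange cap tops consistency
print(at(f,172*.64,188*.64,.084),at(f,196*.64,317*.64,.084)); 
E
```

```text
[[ 0.613 -0.482]
 [ 0.38  -0.48 ]
 [ 0.387 -0.318]
 [ 0.616 -0.324]] [ 0.49882814 -0.40108557]
[ 0.5972778  -0.26745198  0.084     ] [ 0.50729648 -0.2516671   0.084     ]
```

{"method": "play_rows", "body": {
  "increments": [
    {"dx": -0.02,"dy": -0.018,"dz": -0.03,"rx": 0,"ry": 0,"rz": 0,"jaw": 0.04},
    {"dx": -0.02,"dy": 0,"dz": -0.04,"rx": 0,"ry": 0,"rz": 0,"jaw": 0.04},
    {"dx": 0,"dy": 0,"dz": -0.04,"rx": 0,"ry": 0,"rz": 0,"jaw": 0.04},
    {"dx": 0,"dy": 0,"dz": -0.03,"rx": 0,"ry": 0,"rz": 0,"jaw": 0.04},
    {"dx": 0,"dy": 0,"dz": 0,"rx": 0,"ry": 0,"rz": 0,"jaw": 0.04},
    {"dx": 0,"dy": 0,"dz": 0,"rx": 0,"ry": 0,"rz": 0,"jaw": 0.04},
    {"dx": 0,"dy": 0,"dz": -0.02,"rx": 0,"ry": 0,"rz": 0,"jaw": 0.04},
    {"dx": 0,"dy": 0,"dz": -0.012,"rx": 0,"ry": 0,"rz": 0,"jaw": 0.04},
    {"dx": 0,"dy": 0,"dz": -0.003,"rx": 0,"ry": 0,"rz": 0,"jaw": 0.04},
    {"dx": 0,"dy": 0,"dz": 0,"rx": 0,"ry": 0,"rz": 0,"jaw": 0.04}
  ]
}}

```text
time: 14.65
tool_pos: [0.4452, -0.4089, 0.1211]
eef_rot: [-1.056, 1.421, -1.422]
contact_force: [-0.0, -0.0, -0.6]
opening: 0.0618
```

```bash
python3 - <<'E'
from h import *
f=grab('wrist','w10.png'); st()
f2=grab('side','d10.png')
cv2.imwrite('pics/s10b.png',cv2.resize(np.hstack([f2['image'][130:230,250:400],cv2.resize(f['image'],(150,100))]),(800,267)))
E
```

```text
time 14.7
joint_pos [-0.8581  0.4677  1.693  -0.      0.9798  1.006 ]
dq [-0.0023 -0.0034 -0.0021 -0.0004 -0.0014  0.0004]
joint_torque [ 3.43000e-02 -4.66460e+01 -1.89289e+01  4.59000e-02 -4.37000e-02
 -2.00000e-04]
tool_pos [ 0.4452 -0.409   0.1213]
eef_rot [-1.0559  1.4208 -1.4228]
contact_force [ 0.192   0.3603 -0.4074]
torque [0.1487 0.1271 0.012 ]
opening 0.0616
```

View pics/w10.png

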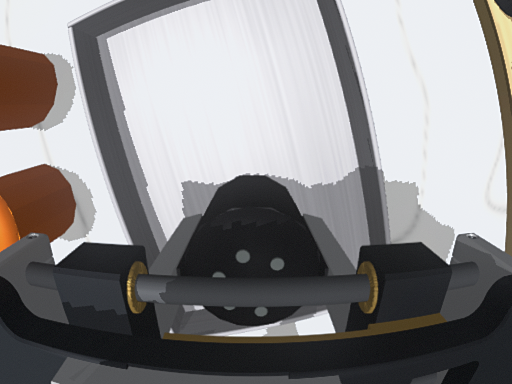

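View pics/s10b.png

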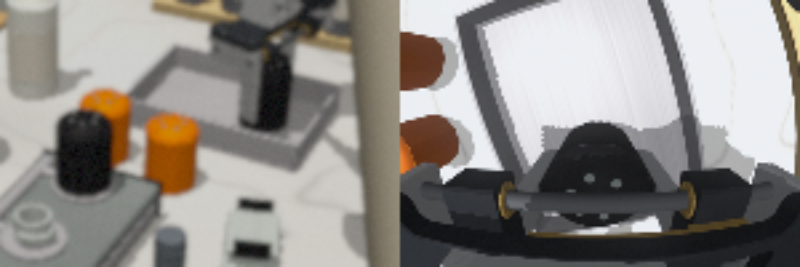

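{"method": "play_rows", "body": {
  "increments": [
    {"dx": 0,"dy": 0,"dz": -0.004,"rx": 0,"ry": 0,"rz": 0,"jaw": 0.04},
    {"dx": 0,"dy": 0,"dz": 0,"rx": 0,"ry": 0,"rz": 0,"jaw": 0.08},
    {"dx": 0,"dy": 0,"dz": 0,"rx": 0,"ry": 0,"rz": 0,"jaw": 0.08},
    {"dx": 0,"dy": 0,"dz": 0,"rx": 0,"ry": 0,"rz": 0,"jaw": 0.08},
    {"dx": 0,"dy": 0,"dz": 0.04,"rx": 0,"ry": 0,"rz": 0,"jaw": 0.08},
    {"dx": 0,"dy": 0,"dz": 0.05,"rx": 0,"ry": 0,"rz": 0,"jaw": 0.094},
    {"dx": 0,"dy": 0,"dz": 0.05,"rx": 0,"ry": 0,"rz": 5,"jaw": 0.094},
    {"dx": 0.01,"dy": 0.03,"dz": 0.04,"rx": 0,"ry": 0,"rz": 10,"jaw": 0.094},
    {"dx": 0.01,"dy": 0.03,"dz": 0,"rx": 0,"ry": 0,"rz": 10,"jaw": 0.094},
    {"dx": 0.01,"dy": 0.03,"dz": 0,"rx": 0,"ry": 0,"rz": 10,"jaw": 0.094}
  ]
}}

```text
time: 16.0
tool_pos: [0.4752, -0.318, 0.2977]
eef_rot: [-1.345, 0.966, -0.97]
contact_force: [-0.4, 0.2, -0.6]
opening: 0.0941
```

{"method": "play_rows", "body": {
  "increments": [
    {"dx": 0.02,"dy": 0.03,"dz": 0,"rx": 0,"ry": 0,"rz": 10,"jaw": 0.094},
    {"dx": 0.02,"dy": 0.03,"dz": 0,"rx": 0,"ry": 0,"rz": 10,"jaw": 0.094},
    {"dx": 0.02,"dy": 0.03,"dz": 0,"rx": 0,"ry": 0,"rz": 10,"jaw": 0.094},
    {"dx": 0.01,"dy": 0.03,"dz": 0,"rx": 0,"ry": 0,"rz": 10,"jaw": 0.094},
    {"dx": 0.01,"dy": 0.03,"dz": 0,"rx": 0,"ry": 0,"rz": 10,"jaw": 0.094},
    {"dx": 0.01,"dy": 0.03,"dz": 0,"rx": 0,"ry": 0,"rz": 10,"jaw": 0.094},
    {"dx": 0,"dy": 0.02,"dz": 0,"rx": 0,"ry": 0,"rz": 10,"jaw": 0.094},
    {"dx": 0,"dy": 0,"dz": 0,"rx": 0,"ry": 0,"rz": 2,"jaw": 0.094},
    {"dx": 0,"dy": 0,"dz": 0,"rx": 0,"ry": 0,"rz": 0,"jaw": 0.094},
    {"dx": 0,"dy": 0,"dz": 0,"rx": 0,"ry": 0,"rz": 0,"jaw": 0.094}
  ]
}}

```text
time: 17.25
tool_pos: [0.5649, -0.1197, 0.2967]
eef_rot: [-1.571, -0.001, 0.001]
contact_force: [0.8, -0.3, -0.2]
opening: 0.0941
```

```bash
python3 - <<'E'
from h import *
f=grab('wrist','w11.png'); st()
R=Rot.from_rotvec(f['s']['eef_rot']).as_matrix(); print(np.degrees(np.arctan2(R[1,0],R[0,0])))
cv2.imwrite('pics/w11b.png',cv2.resize(f['image'],(800,600)))
f2=grab('scene','s11.png')
cv2.imwrite('pics/s11b.png',cv2.resize(f2['image'],(800,600)))
E
```

```text
time 17.3
joint_pos [-3.2910e-01  2.8280e-01  1.5101e+00 -2.0000e-04  1.3485e+00 -3.3030e-01]
dq [ 0.002  -0.0016  0.0006  0.0027  0.0012 -0.003 ]
joint_torque [ 1.46500e-01 -4.07866e+01 -2.36265e+01  6.95000e-02  4.02000e-02
  6.80000e-03]
tool_pos [ 0.5649 -0.1196  0.2967]
eef_rot [-1.5711e+00 -1.1000e-03  9.0000e-04]
contact_force [ 0.1133  0.2229 -0.1095]
torque [-0.0516 -0.0124  0.0234]
opening 0.094
0.058971526497063546
```

View pics/w11b.png

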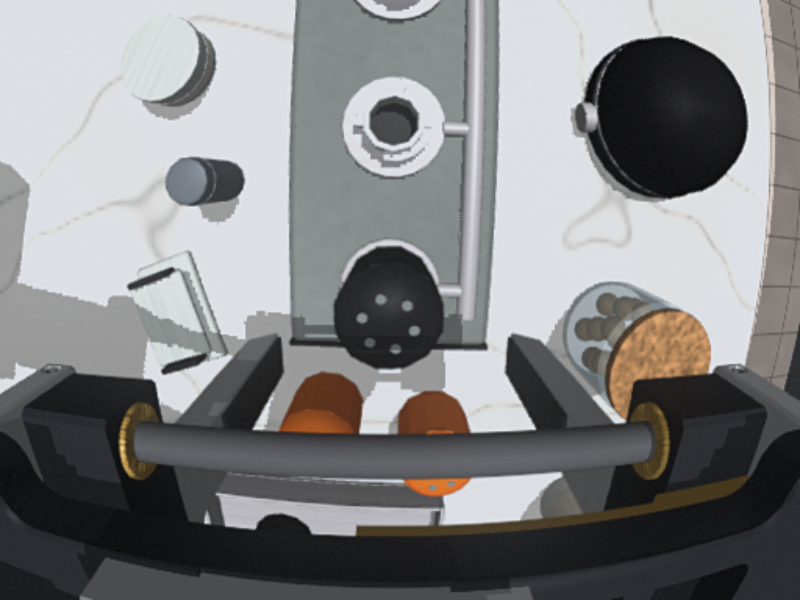

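View pics/s11b.png

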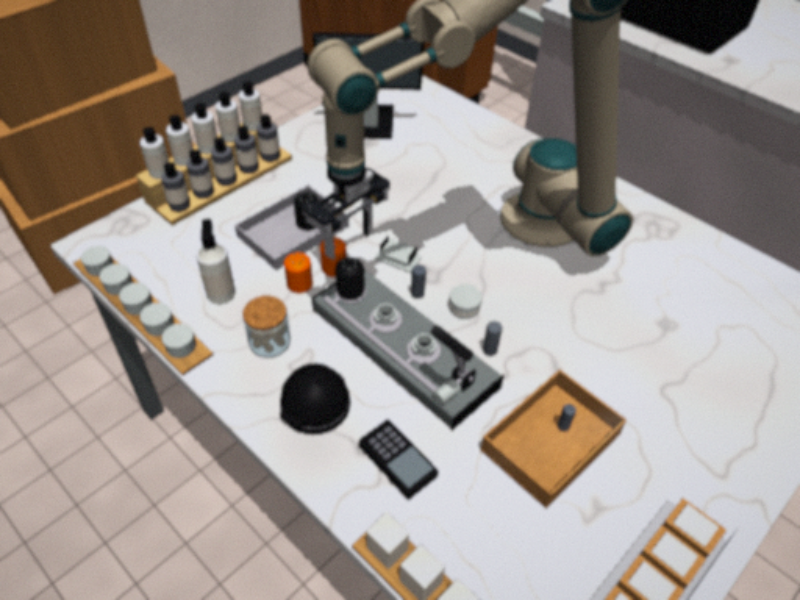

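```bash
python3 - <<'E'
from h import *
f=load('wrist')
d=np.array([at(f,x*.64,y*.64,.138)[:2] for x,y in [(381,299),(407,306),(414,330),(395,348),(370,342),(362,318)]])
c=d.mean(0); print(c); a=np.degrees(np.arctan2(*(d-c).T[::-1])); print(a%60, np.linalg.norm(d-c,axis=1).mean())
print(at(f,393*.64,126*.64,.056),at(f,392*.64,120*.64,.084))
E
```

```text
[ 0.56209735 -0.12508479]
[45.07590861 44.98907735 46.39462282 45.04948247 45.93144684 46.41450789] 0.014494635815251546
[ 0.56468613 -0.0093457   0.056     ] [ 0.56409339 -0.00896289  0.084     ]
```

{"method": "play_rows", "body": {
  "increments": [
    {"dx": -0.0028,"dy": -0.0057,"dz": -0.03,"rx": 0,"ry": 0,"rz": 0.5,"jaw": 0.094},
    {"dx": 0,"dy": 0,"dz": -0.04,"rx": 0,"ry": 0,"rz": 0,"jaw": 0.094},
    {"dx": 0,"dy": 0,"dz": -0.04,"rx": 0,"ry": 0,"rz": 0,"jaw": 0.094},
    {"dx": 0,"dy": 0,"dz": -0.021,"rx": 0,"ry": 0,"rz": 0,"jaw": 0.094},
    {"dx": 0,"dy": 0,"dz": 0,"rx": 0,"ry": 0,"rz": 0,"jaw": 0.094},
    {"dx": 0,"dy": 0,"dz": 0,"rx": 0,"ry": 0,"rz": 0,"jaw": 0.04},
    {"dx": 0,"dy": 0,"dz": 0,"rx": 0,"ry": 0,"rz": 0,"jaw": 0.04},
    {"dx": 0,"dy": 0,"dz": 0,"rx": 0,"ry": 0,"rz": 0,"jaw": 0.04},
    {"dx": 0,"dy": 0,"dz": 0,"rx": 0,"ry": 0,"rz": 0,"jaw": 0.04},
    {"dx": 0,"dy": 0,"dz": 0,"rx": 0,"ry": 0,"rz": 0,"jaw": 0.04}
  ]
}}

```text
time: 18.6
tool_pos: [0.5623, -0.1245, 0.1665]
eef_rot: [-1.571, -0.01, 0.009]
contact_force: [-0.4, 0.9, 4.6]
opening: 0.0618
```

{"method": "play_rows", "body": {
  "increments": [
    {"dx": 0,"dy": 0,"dz": 0,"rx": 0,"ry": 0,"rz": -7,"jaw": 0.04},
    {"dx": 0,"dy": 0,"dz": 0,"rx": 0,"ry": 0,"rz": -10,"jaw": 0.04},
    {"dx": 0,"dy": 0,"dz": 0,"rx": 0,"ry": 0,"rz": -10,"jaw": 0.04},
    {"dx": 0,"dy": 0,"dz": 0,"rx": 0,"ry": 0,"rz": -10,"jaw": 0.04},
    {"dx": 0,"dy": 0,"dz": 0,"rx": 0,"ry": 0,"rz": -10,"jaw": 0.04},
    {"dx": 0,"dy": 0,"dz": 0,"rx": 0,"ry": 0,"rz": -10,"jaw": 0.04},
    {"dx": 0,"dy": 0,"dz": 0,"rx": 0,"ry": 0,"rz": -10,"jaw": 0.04},
    {"dx": 0,"dy": 0,"dz": 0,"rx": 0,"ry": 0,"rz": -10,"jaw": 0.04},
    {"dx": 0,"dy": 0,"dz": 0,"rx": 0,"ry": 0,"rz": -10,"jaw": 0.04},
    {"dx": 0,"dy": 0,"dz": 0,"rx": 0,"ry": 0,"rz": -10,"jaw": 0.04}
  ]
}}

```text
time: 19.85
tool_pos: [0.5623, -0.1249, 0.1665]
eef_rot: [-1.153, 1.292, -1.295]
contact_force: [-1.0, -0.8, 5.2]
opening: 0.0616
```

{"method": "play_rows", "body": {
  "increments": [
    {"dx": 0,"dy": 0,"dz": 0,"rx": 0,"ry": 0,"rz": -8,"jaw": 0.04},
    {"dx": 0,"dy": 0,"dz": 0,"rx": 0,"ry": 0,"rz": -2,"jaw": 0.04},
    {"dx": 0,"dy": 0,"dz": 0,"rx": 0,"ry": 0,"rz": 0,"jaw": 0.04},
    {"dx": 0,"dy": 0,"dz": 0,"rx": 0,"ry": 0,"rz": 0,"jaw": 0.04},
    {"dx": 0,"dy": 0,"dz": 0,"rx": 0,"ry": 0,"rz": 0,"jaw": 0.04},
    {"dx": 0,"dy": 0,"dz": 0,"rx": 0,"ry": 0,"rz": 0,"jaw": 0.04},
    {"dx": 0,"dy": 0,"dz": 0,"rx": 0,"ry": 0,"rz": 0,"jaw": 0.04},
    {"dx": 0,"dy": 0,"dz": 0,"rx": 0,"ry": 0,"rz": 0,"jaw": 0.04},
    {"dx": 0,"dy": 0,"dz": 0,"rx": 0,"ry": 0,"rz": 0,"jaw": 0.04},
    {"dx": 0,"dy": 0,"dz": 0,"rx": 0,"ry": 0,"rz": 0,"jaw": 0.04}
  ]
}}

```text
time: 21.1
tool_pos: [0.5624, -0.1247, 0.1664]
eef_rot: [-1.062, 1.413, -1.416]
contact_force: [-1.1, -1.1, 5.9]
opening: 0.0619
```

```bash
python3 - <<'E'
from h import *
f=grab('wrist','w12.png'); st()
R=Rot.from_rotvec(f['s']['eef_rot']).as_matrix(); print(np.degrees(np.arctan2(R[1,0],R[0,0])))
E
```

```text
time 21.15
joint_pos [-3.3880e-01  3.8370e-01  1.7057e+00 -7.0000e-04  1.0512e+00  1.5155e+00]
dq [ 0.0007 -0.0005 -0.      0.0015  0.0012 -0.0004]
joint_torque [ 6.30300e-01 -4.01238e+01 -1.87443e+01  3.68500e-01 -4.31500e-01
 -2.59000e-02]
tool_pos [ 0.5623 -0.1248  0.1664]
eef_rot [-1.0616  1.4135 -1.4158]
contact_force [ 0.1949 -1.3808  5.0686]
torque [-0.0556  0.4009 -0.0668]
opening 0.0617
-106.21884173535149
```

View pics/w12.png

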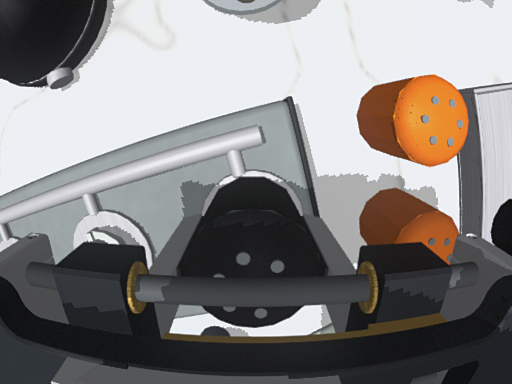

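Cap0's dots sit where cap1's did in the gripper view, at about (243,258), so the cap turned with the jaws. Lifting it off.

{"method": "play_rows", "body": {
  "increments": [
    {"dx": 0,"dy": 0,"dz": 0.005,"rx": 0,"ry": 0,"rz": 0,"jaw": 0.04},
    {"dx": 0,"dy": 0,"dz": 0.01,"rx": 0,"ry": 0,"rz": 0,"jaw": 0.04},
    {"dx": 0,"dy": 0,"dz": 0.015,"rx": 0,"ry": 0,"rz": 0,"jaw": 0.04},
    {"dx": 0,"dy": 0,"dz": 0.02,"rx": 0,"ry": 0,"rz": 0,"jaw": 0.04},
    {"dx": 0,"dy": 0,"dz": 0.02,"rx": 0,"ry": 0,"rz": 0,"jaw": 0.04},
    {"dx": 0,"dy": 0,"dz": 0.02,"rx": 0,"ry": 0,"rz": 0,"jaw": 0.04},
    {"dx": 0,"dy": 0,"dz": 0.02,"rx": 0,"ry": 0,"rz": 0,"jaw": 0.04},
    {"dx": 0,"dy": 0,"dz": 0.02,"rx": 0,"ry": 0,"rz": 0,"jaw": 0.04},
    {"dx": 0,"dy": 0,"dz": 0,"rx": 0,"ry": 0,"rz": 0,"jaw": 0.04},
    {"dx": 0,"dy": 0,"dz": 0,"rx": 0,"ry": 0,"rz": 0,"jaw": 0.04}
  ]
}}

```text
time: 22.4
tool_pos: [0.5617, -0.1242, 0.2954]
eef_rot: [-1.061, 1.416, -1.415]
contact_force: [-0.0, 0.8, -1.3]
opening: 0.0621
```

```bash
python3 - <<'E'
from h import *
f=grab('scene','s13.png'); f2=grab('side','d13.png')
cv2.imwrite('pics/s13b.png',cv2.resize(np.hstack([f['image'][90:290,130:330],f2['image'][100:300,210:410]]),(800,400)))
st()
E
```

```text
time 22.5
joint_pos [-3.3860e-01  2.8150e-01  1.5168e+00 -1.0000e-04  1.3452e+00  1.5166e+00]
dq [ 0.0012  0.0038  0.0007  0.0017 -0.0004  0.0013]
joint_torque [ 1.59000e-02 -4.16412e+01 -2.42525e+01  2.02000e-02 -7.22000e-02
 -4.00000e-04]
tool_pos [ 0.5616 -0.1242  0.2948]
eef_rot [-1.0622  1.4172 -1.4145]
contact_force [-0.9977 -0.1404 -0.0039]
torque [0.0486 0.1079 0.0007]
opening 0.0621
```

View pics/s13b.png

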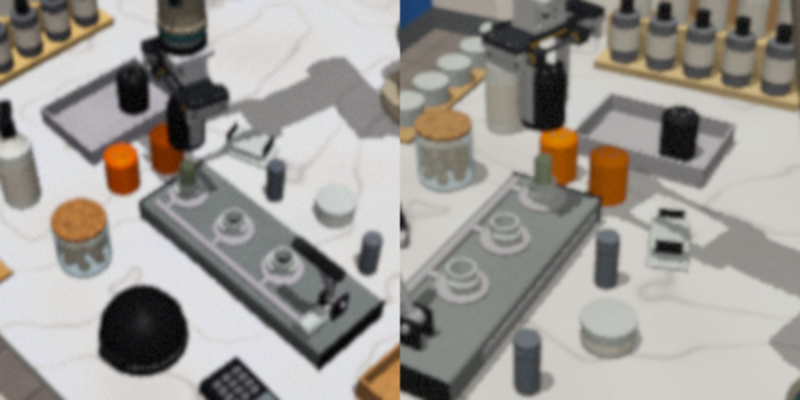

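{"method": "play_rows", "body": {
  "increments": [
    {"dx": 0,"dy": -0.02,"dz": 0,"rx": 0,"ry": 0,"rz": 0,"jaw": 0.04},
    {"dx": 0,"dy": -0.04,"dz": 0,"rx": 0,"ry": 0,"rz": 0,"jaw": 0.04},
    {"dx": -0.007,"dy": -0.05,"dz": 0,"rx": 0,"ry": 0,"rz": 0,"jaw": 0.04},
    {"dx": -0.007,"dy": -0.05,"dz": 0,"rx": 0,"ry": 0,"rz": 0,"jaw": 0.04},
    {"dx": 0,"dy": -0.05,"dz": 0,"rx": 0,"ry": 0,"rz": 0,"jaw": 0.04},
    {"dx": 0,"dy": -0.04,"dz": 0,"rx": 0,"ry": 0,"rz": 0,"jaw": 0.04},
    {"dx": 0,"dy": -0.025,"dz": 0,"rx": 0,"ry": 0,"rz": 0,"jaw": 0.04},
    {"dx": 0,"dy": -0.008,"dz": 0,"rx": 0,"ry": 0,"rz": 0,"jaw": 0.04},
    {"dx": 0,"dy": 0,"dz": 0,"rx": 0,"ry": 0,"rz": 0,"jaw": 0.04},
    {"dx": 0,"dy": 0,"dz": 0,"rx": 0,"ry": 0,"rz": 0,"jaw": 0.04}
  ]
}}

```text
time: 23.75
tool_pos: [0.5483, -0.406, 0.2959]
eef_rot: [-1.061, 1.415, -1.414]
contact_force: [-0.2, 0.2, -1.5]
opening: 0.0621
```

```bash
python3 - <<'E'
from h import *
f=grab('side','d14.png'); f2=grab('wrist','w14.png')
cv2.imwrite('pics/d14b.png',cv2.resize(f['image'][100:240,210:400],(760,560)))
st()
E
```

```text
time 23.85
joint_pos [-7.3930e-01  4.4260e-01  1.2634e+00  2.0000e-04  1.4355e+00  1.1144e+00]
dq [-0.0024 -0.0001 -0.0032 -0.0023 -0.0006  0.0015]
joint_torque [-2.13500e-01 -5.10331e+01 -2.47564e+01  3.64000e-02 -6.30000e-02
  7.00000e-04]
tool_pos [ 0.5484 -0.4061  0.2961]
eef_rot [-1.0616  1.4144 -1.4145]
contact_force [ 0.9046  0.1901 -0.4353]
torque [ 0.109   0.0708 -0.0359]
opening 0.0617
```

View pics/d14b.png

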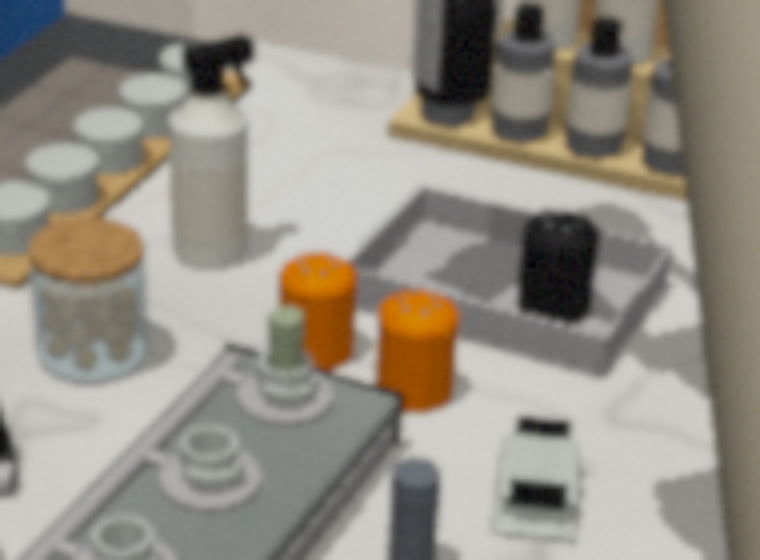

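View pics/w14.png

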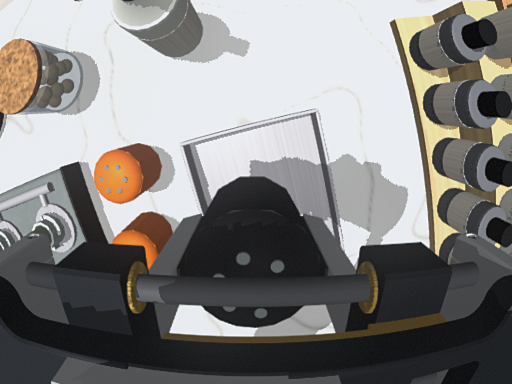

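{"method": "play_rows", "body": {
  "increments": [
    {"dx": 0,"dy": 0,"dz": -0.04,"rx": 0,"ry": 0,"rz": 0,"jaw": 0.04},
    {"dx": 0,"dy": 0,"dz": -0.05,"rx": 0,"ry": 0,"rz": 0,"jaw": 0.04},
    {"dx": 0,"dy": 0,"dz": -0.05,"rx": 0,"ry": 0,"rz": 0,"jaw": 0.04},
    {"dx": 0,"dy": 0,"dz": -0.03,"rx": 0,"ry": 0,"rz": 0,"jaw": 0.04},
    {"dx": 0,"dy": 0,"dz": -0.006,"rx": 0,"ry": 0,"rz": 0,"jaw": 0.04},
    {"dx": 0,"dy": 0,"dz": -0.003,"rx": 0,"ry": 0,"rz": 0,"jaw": 0.04},
    {"dx": 0,"dy": 0,"dz": 0,"rx": 0,"ry": 0,"rz": 0,"jaw": 0.04},
    {"dx": 0,"dy": 0,"dz": 0,"rx": 0,"ry": 0,"rz": 0,"jaw": 0.08},
    {"dx": 0,"dy": 0,"dz": 0,"rx": 0,"ry": 0,"rz": 0,"jaw": 0.08},
    {"dx": 0,"dy": 0,"dz": 0,"rx": 0,"ry": 0,"rz": 0,"jaw": 0.08}
  ]
}}

```text
time: 25.1
tool_pos: [0.5483, -0.4076, 0.1173]
eef_rot: [-1.061, 1.415, -1.417]
contact_force: [0.2, -0.5, 0.4]
opening: 0.08
```

{"method": "play_rows", "body": {
  "increments": [
    {"dx": 0,"dy": 0,"dz": 0.04,"rx": 0,"ry": 0,"rz": 0,"jaw": 0.08},
    {"dx": 0,"dy": 0,"dz": 0.05,"rx": 0,"ry": 0,"rz": 0,"jaw": 0.08},
    {"dx": 0,"dy": 0,"dz": 0.05,"rx": 0,"ry": 0,"rz": 8,"jaw": 0.06},
    {"dx": 0,"dy": 0.03,"dz": 0.03,"rx": 0,"ry": 0,"rz": 10,"jaw": 0.06},
    {"dx": 0,"dy": 0.03,"dz": 0,"rx": 0,"ry": 0,"rz": 10,"jaw": 0.06},
    {"dx": 0,"dy": 0.03,"dz": 0,"rx": 0,"ry": 0,"rz": 10,"jaw": 0.06},
    {"dx": 0,"dy": 0.03,"dz": 0,"rx": 0,"ry": 0,"rz": 10,"jaw": 0.06},
    {"dx": 0,"dy": 0.03,"dz": 0,"rx": 0,"ry": 0,"rz": 10,"jaw": 0.06},
    {"dx": 0.005,"dy": 0.03,"dz": 0,"rx": 0,"ry": 0,"rz": 10,"jaw": 0.06},
    {"dx": 0.005,"dy": 0.03,"dz": 0,"rx": 0,"ry": 0,"rz": 10,"jaw": 0.06}
  ]
}}

```text
time: 26.35
tool_pos: [0.5581, -0.1965, 0.2869]
eef_rot: [-1.537, 0.383, -0.383]
contact_force: [0.1, -0.5, -0.2]
opening: 0.06
```

{"method": "play_rows", "body": {
  "increments": [
    {"dx": 0.004,"dy": 0.03,"dz": 0,"rx": 0,"ry": 0,"rz": 10,"jaw": 0.06},
    {"dx": 0,"dy": 0.03,"dz": 0,"rx": 0,"ry": 0,"rz": 10,"jaw": 0.06},
    {"dx": 0,"dy": 0.01,"dz": 0,"rx": 0,"ry": 0,"rz": 8,"jaw": 0.06},
    {"dx": 0,"dy": 0,"dz": 0,"rx": 0,"ry": 0,"rz": 0,"jaw": 0.06},
    {"dx": 0,"dy": 0,"dz": 0,"rx": 0,"ry": 0,"rz": 0,"jaw": 0.06},
    {"dx": 0,"dy": 0,"dz": 0,"rx": 0,"ry": 0,"rz": 0,"jaw": 0.06},
    {"dx": 0,"dy": 0,"dz": 0,"rx": 0,"ry": 0,"rz": 0,"jaw": 0.06},
    {"dx": 0,"dy": 0,"dz": 0,"rx": 0,"ry": 0,"rz": 0,"jaw": 0.06},
    {"dx": 0,"dy": 0,"dz": 0,"rx": 0,"ry": 0,"rz": 0,"jaw": 0.06},
    {"dx": 0,"dy": 0,"dz": 0,"rx": 0,"ry": 0,"rz": 0,"jaw": 0.06}
  ]
}}

```text
time: 27.6
tool_pos: [0.5621, -0.1275, 0.2867]
eef_rot: [-1.571, 0.004, -0.004]
contact_force: [1.0, -0.5, -0.8]
opening: 0.0599
```

```bash
python3 - <<'E'
from h import *
f=grab('wrist','w15.png'); st()
cv2.imwrite('pics/w15b.png',cv2.resize(f['image'],(800,600)))
f2=grab('scene','s15.png')
cv2.imwrite('pics/s15b.png',cv2.resize(f2['image'],(800,600)))
E
```

```text
time 27.65
joint_pos [-0.3437  0.2872  1.529   0.      1.3253 -0.3383]
dq [ 0.002   0.0002  0.      0.0006 -0.0001 -0.0002]
joint_torque [-2.76000e-02 -4.07562e+01 -2.34105e+01  6.11000e-02  3.94000e-02
  5.00000e-04]
tool_pos [ 0.5621 -0.1274  0.2867]
eef_rot [-1.5708  0.0041 -0.0043]
contact_force [ 0.6877 -0.4682  1.2072]
torque [ 0.0317 -0.0348  0.0188]
opening 0.0599
```

View pics/w15b.png

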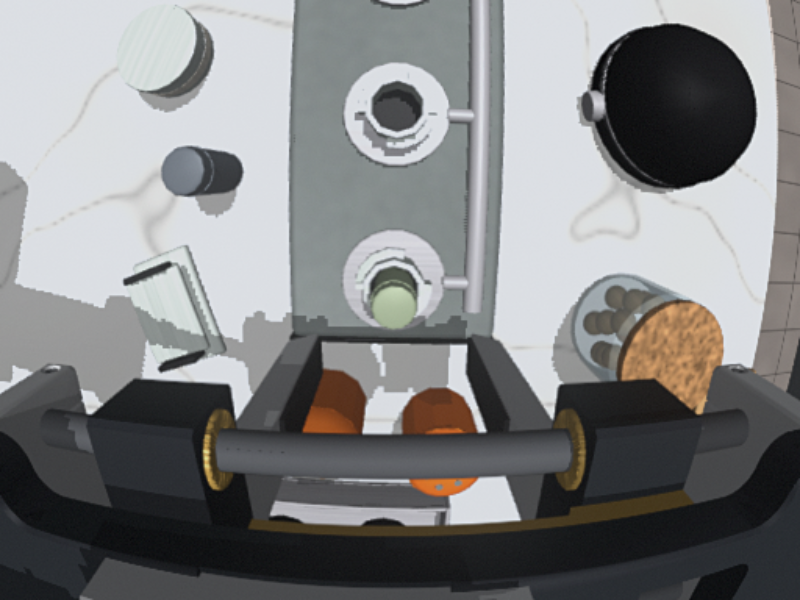

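View pics/s15b.png

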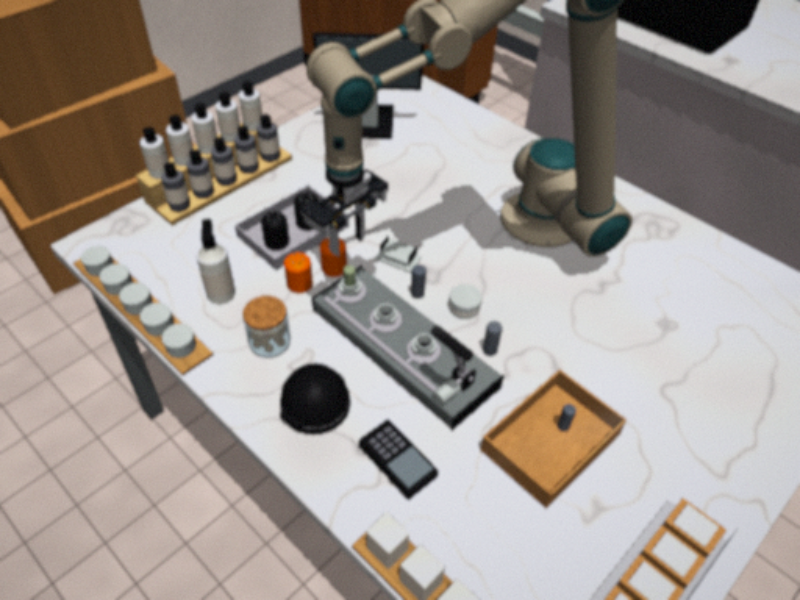

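```bash
python3 - <<'E'
from h import *
f=load('wrist')
print(at(f,395*.64,306*.64,.124)); print(at(f,393*.64,277*.64,.056)); print(at(f,373*.64,306*.64,.124)-at(f,417*.64,306*.64,.124))
E
```

```text
[ 0.56308379 -0.1236821   0.124     ]
[ 0.56191296 -0.12128259  0.056     ]
[-0.02410672  0.0001606   0.        ]
```

{"method": "play_rows", "body": {
  "increments": [
    {"dx": 0.0005,"dy": 0.0035,"dz": -0.03,"rx": 0,"ry": 0,"rz": 0,"jaw": 0.06},
    {"dx": 0,"dy": 0,"dz": -0.04,"rx": 0,"ry": 0,"rz": 0,"jaw": 0.06},
    {"dx": 0,"dy": 0,"dz": -0.03,"rx": 0,"ry": 0,"rz": 0,"jaw": 0.06},
    {"dx": 0,"dy": 0,"dz": 0,"rx": 0,"ry": 0,"rz": 0,"jaw": 0.0},
    {"dx": 0,"dy": 0,"dz": 0,"rx": 0,"ry": 0,"rz": 0,"jaw": 0.0},
    {"dx": 0,"dy": 0,"dz": 0,"rx": 0,"ry": 0,"rz": 0,"jaw": 0.0},
    {"dx": 0,"dy": 0,"dz": 0,"rx": 0,"ry": 0,"rz": 0,"jaw": 0.0},
    {"dx": 0,"dy": 0,"dz": 0,"rx": 0,"ry": 0,"rz": 0,"jaw": 0.0},
    {"dx": 0,"dy": 0,"dz": 0.02,"rx": 0,"ry": 0,"rz": 0,"jaw": 0.0},
    {"dx": 0,"dy": 0,"dz": 0.03,"rx": 0,"ry": 0,"rz": 0,"jaw": 0.0}
  ]
}}

```text
time: 28.95
tool_pos: [0.5619, -0.1237, 0.2362]
eef_rot: [-1.57, 0.006, -0.002]
contact_force: [1.0, 0.2, -1.3]
opening: 0.0255
```

{"method": "play_rows", "body": {
  "increments": [
    {"dx": 0,"dy": 0,"dz": 0.03,"rx": 0,"ry": 0,"rz": 0,"jaw": 0.0},
    {"dx": 0,"dy": 0.01,"dz": 0.03,"rx": 0,"ry": 0,"rz": 0,"jaw": 0.0},
    {"dx": -0.02,"dy": 0.03,"dz": 0.01,"rx": 0,"ry": 0,"rz": 0,"jaw": 0.0},
    {"dx": -0.03,"dy": 0.045,"dz": 0,"rx": 0,"ry": 0,"rz": 0,"jaw": 0.0},
    {"dx": -0.02,"dy": 0.045,"dz": 0,"rx": 0,"ry": 0,"rz": 0,"jaw": 0.0},
    {"dx": -0.013,"dy": 0.045,"dz": 0,"rx": 0,"ry": 0,"rz": 0,"jaw": 0.0},
    {"dx": 0,"dy": 0.045,"dz": 0,"rx": 0,"ry": 0,"rz": 0,"jaw": 0.0},
    {"dx": 0,"dy": 0.045,"dz": 0,"rx": 0,"ry": 0,"rz": 0,"jaw": 0.0},
    {"dx": 0,"dy": 0.045,"dz": 0,"rx": 0,"ry": 0,"rz": 0,"jaw": 0.0},
    {"dx": 0,"dy": 0,"dz": 0,"rx": 0,"ry": 0,"rz": 0,"jaw": 0.0}
  ]
}}

```text
time: 30.2
tool_pos: [0.4792, 0.1886, 0.3064]
eef_rot: [-1.57, 0.001, -0.001]
contact_force: [-1.3, 0.1, -1.3]
opening: 0.0254
```

```bash
python3 - <<'E'
from h import *
f=grab('wrist','w16.png'); st()
f2=grab('scene','s16.png')
cv2.imwrite('pics/s16b.png',cv2.resize(f2['image'],(800,600)))
E
```

```text
time 30.25
joint_pos [ 2.3700e-01  1.8260e-01  1.6225e+00 -4.0000e-04  1.3371e+00  2.3960e-01]
dq [-0.037  -0.0062  0.0132 -0.0151  0.0051 -0.0027]
joint_torque [  1.0535 -34.9624 -24.1202   0.2673  -0.0548   0.0371]
tool_pos [0.4792 0.187  0.3064]
eef_rot [-1.5713e+00  2.3000e-03 -1.5000e-03]
contact_force [-0.5116 -0.6973 -1.0386]
torque [-0.0352 -0.0015 -0.0155]
opening 0.0259
```

View pics/w16.png

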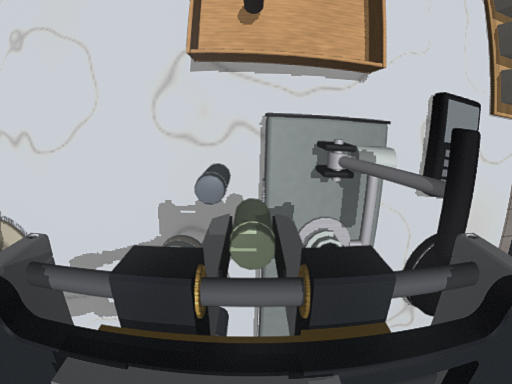

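View pics/s16b.png

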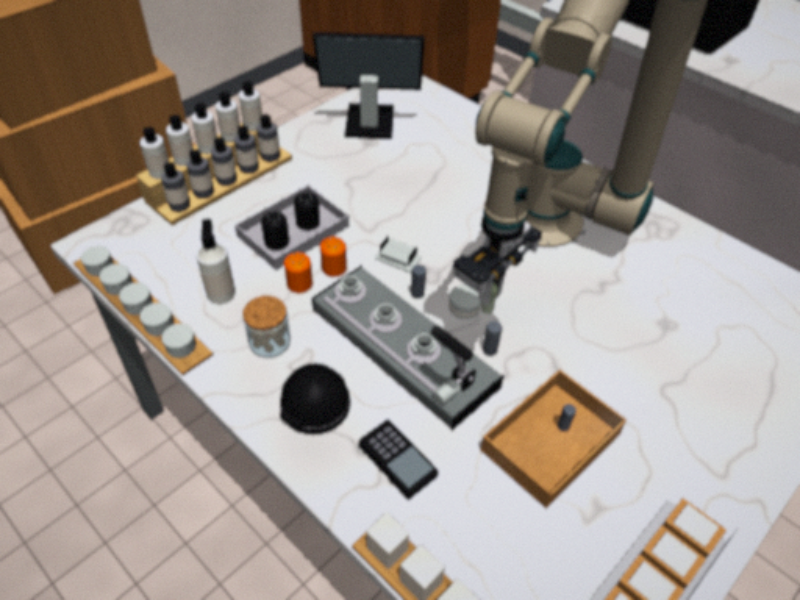

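{"method": "play_rows", "body": {
  "increments": [
    {"dx": 0,"dy": 0.04,"dz": 0,"rx": 0,"ry": 0,"rz": 0,"jaw": 0.0},
    {"dx": 0,"dy": 0.045,"dz": 0,"rx": 0,"ry": 0,"rz": 0,"jaw": 0.0},
    {"dx": 0,"dy": 0.045,"dz": 0,"rx": 0,"ry": 0,"rz": 0,"jaw": 0.0},
    {"dx": 0.01,"dy": 0.045,"dz": 0,"rx": 0,"ry": 0,"rz": 0,"jaw": 0.0},
    {"dx": 0.03,"dy": 0.04,"dz": 0,"rx": 0,"ry": 0,"rz": 0,"jaw": 0.0},
    {"dx": 0.03,"dy": 0.01,"dz": 0,"rx": 0,"ry": 0,"rz": 0,"jaw": 0.0},
    {"dx": 0.025,"dy": 0,"dz": 0,"rx": 0,"ry": 0,"rz": 0,"jaw": 0.0},
    {"dx": 0,"dy": 0,"dz": 0,"rx": 0,"ry": 0,"rz": 0,"jaw": 0.0},
    {"dx": 0,"dy": 0,"dz": 0,"rx": 0,"ry": 0,"rz": 0,"jaw": 0.0},
    {"dx": 0,"dy": 0,"dz": 0,"rx": 0,"ry": 0,"rz": 0,"jaw": 0.0}
  ]
}}

```text
time: 31.55
tool_pos: [0.5737, 0.4105, 0.3072]
eef_rot: [-1.571, 0.004, -0.004]
contact_force: [-0.5, -1.0, -0.5]
opening: 0.0253
```

```bash
python3 - <<'E'
from h import *
f=grab('wrist','w17.png'); st()
f2=grab('scene','s17.png')
cv2.imwrite('pics/s17b.png',cv2.resize(f2['image'],(800,600)))
E
```

```text
time 31.6
joint_pos [5.2270e-01 4.7480e-01 1.1824e+00 1.0000e-04 1.4844e+00 5.2790e-01]
dq [ 0.0035  0.0029 -0.0052 -0.0003 -0.0003  0.0007]
joint_torque [-2.18500e-01 -5.29298e+01 -2.49526e+01  5.94000e-02 -2.67000e-02
  4.00000e-04]
tool_pos [0.5737 0.4107 0.3072]
eef_rot [-1.5707  0.0041 -0.004 ]
contact_force [ 0.2265  1.5183 -0.5458]
torque [0.0013 0.0046 0.0125]
opening 0.0257
```

View pics/w17.png

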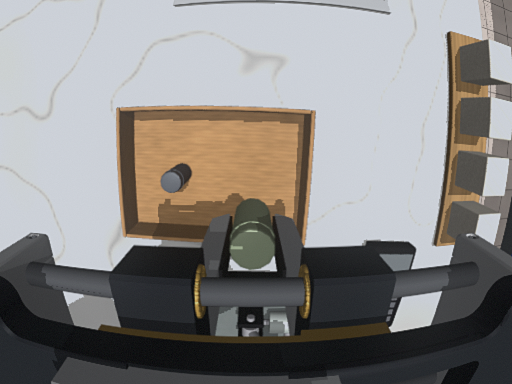

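View pics/s17b.png

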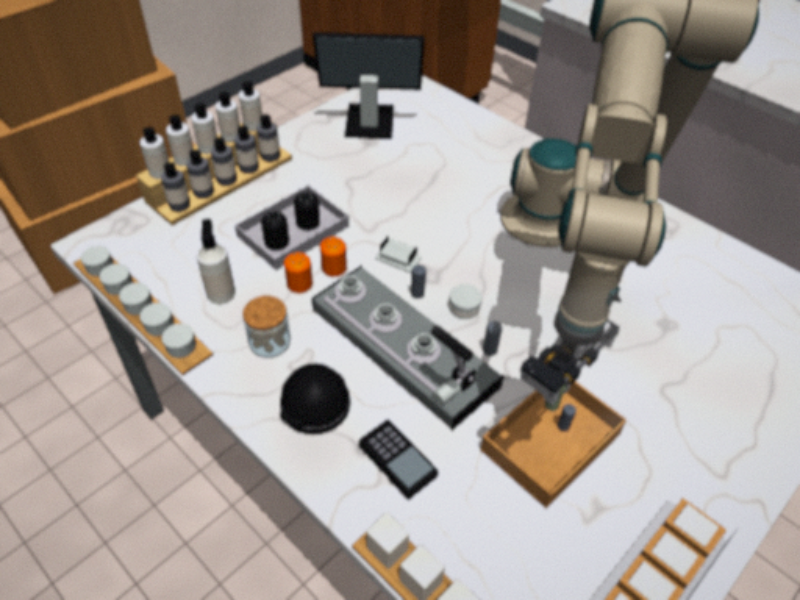

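{"method": "play_rows", "body": {
  "increments": [
    {"dx": 0,"dy": 0,"dz": -0.05,"rx": 0,"ry": 0,"rz": 0,"jaw": 0.0},
    {"dx": 0,"dy": 0,"dz": -0.05,"rx": 0,"ry": 0,"rz": 0,"jaw": 0.0},
    {"dx": 0,"dy": 0,"dz": -0.045,"rx": 0,"ry": 0,"rz": 0,"jaw": 0.0},
    {"dx": 0,"dy": 0,"dz": -0.022,"rx": 0,"ry": 0,"rz": 0,"jaw": 0.0},
    {"dx": 0,"dy": 0,"dz": -0.005,"rx": 0,"ry": 0,"rz": 0,"jaw": 0.0},
    {"dx": 0,"dy": 0,"dz": 0,"rx": 0,"ry": 0,"rz": 0,"jaw": 0.0},
    {"dx": 0,"dy": 0,"dz": 0,"rx": 0,"ry": 0,"rz": 0,"jaw": 0.045},
    {"dx": 0,"dy": 0,"dz": 0,"rx": 0,"ry": 0,"rz": 0,"jaw": 0.045},
    {"dx": 0,"dy": 0,"dz": 0,"rx": 0,"ry": 0,"rz": 0,"jaw": 0.045},
    {"dx": 0,"dy": 0,"dz": 0.04,"rx": 0,"ry": 0,"rz": 0,"jaw": 0.045}
  ]
}}

```text
time: 32.9
tool_pos: [0.573, 0.41, 0.1717]
eef_rot: [-1.575, 0.009, 0.001]
contact_force: [0.1, 0.2, -0.0]
opening: 0.045
```

{"method": "play_rows", "body": {
  "increments": [
    {"dx": 0,"dy": 0,"dz": 0.06,"rx": 0,"ry": 0,"rz": 0,"jaw": 0.045},
    {"dx": 0,"dy": 0,"dz": 0.06,"rx": 0,"ry": 0,"rz": 0,"jaw": 0.045},
    {"dx": 0,"dy": 0,"dz": 0.05,"rx": 0,"ry": 0,"rz": 0,"jaw": 0.045},
    {"dx": 0,"dy": 0,"dz": 0.05,"rx": 0,"ry": 0,"rz": 0,"jaw": 0.045},
    {"dx": 0,"dy": 0,"dz": 0.01,"rx": 0,"ry": 0,"rz": 0,"jaw": 0.045},
    {"dx": 0.01,"dy": -0.05,"dz": 0,"rx": 0,"ry": 0,"rz": 0,"jaw": 0.045},
    {"dx": 0.01,"dy": -0.05,"dz": 0,"rx": 0,"ry": 0,"rz": 0,"jaw": 0.045},
    {"dx": 0.01,"dy": -0.05,"dz": 0,"rx": 0,"ry": 0,"rz": 0,"jaw": 0.045},
    {"dx": 0.01,"dy": -0.04,"dz": 0,"rx": 0,"ry": 0,"rz": 0,"jaw": 0.045},
    {"dx": 0,"dy": 0,"dz": 0,"rx": 0,"ry": 0,"rz": 0,"jaw": 0.045}
  ]
}}

```text
time: 34.15
tool_pos: [0.615, 0.2181, 0.4031]
eef_rot: [-1.572, 0.009, -0.006]
contact_force: [0.5, 0.2, 0.1]
opening: 0.0453
```

```bash
python3 - <<'E'
from h import *
f=grab('wrist','w18.png'); st()
f2=grab('scene','s18.png')
cv2.imwrite('pics/s18b.png',cv2.resize(f2['image'],(800,600)))
cv2.imwrite('pics/w18b.png',cv2.resize(f['image'],(800,600)))
E
```

```text
time 34.2
joint_pos [2.3690e-01 3.6590e-01 1.1292e+00 5.0000e-04 1.6488e+00 2.4460e-01]
dq [ 0.0373  0.0027 -0.0125  0.0157  0.0046  0.0019]
joint_torque [-1.36840e+00 -4.74038e+01 -2.52773e+01 -1.36600e-01  2.20000e-03
 -2.66000e-02]
tool_pos [0.6146 0.2199 0.4033]
eef_rot [-1.5708  0.0079 -0.0041]
contact_force [ 0.0855 -0.2444  0.4659]
torque [0.0125 0.0545 0.0306]
opening 0.0451
```

View pics/w18b.png

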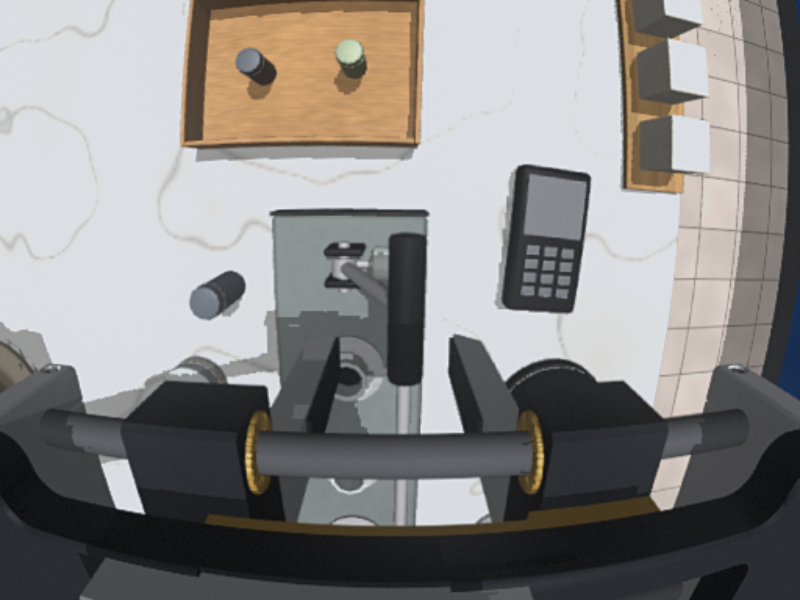

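View pics/s18b.png

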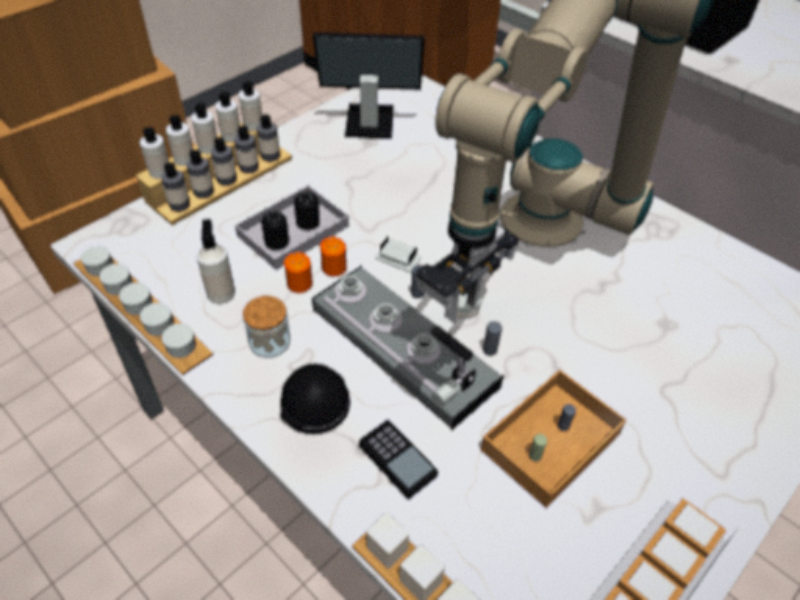

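```bash
python3 - <<'E'
from h import *
f=load('wrist')
for u,v in [(408,237),(404,382),(406,310),(389,310),(424,310)]: print(np.round(at(f,u*.64,v*.64,.225),4))
print(at(f,344*.64,265*.64,.082))
st()
E
```

```text
[0.6234 0.2577 0.225 ]
[0.6206 0.169  0.225 ]
[0.622 0.215 0.225]
[0.6121 0.2151 0.225 ]
[0.6325 0.2149 0.225 ]
[0.57048464 0.21686044 0.082     ]
time 34.25
joint_pos [2.3850e-01 3.6600e-01 1.1286e+00 9.0000e-04 1.6489e+00 2.4460e-01]
dq [ 0.0252  0.0004 -0.0126  0.0017  0.0046 -0.0001]
joint_torque [-1.07870e+00 -4.72946e+01 -2.52367e+01 -3.70000e-02  3.20000e-03
 -4.10000e-03]
tool_pos [0.6144 0.2211 0.4035]
eef_rot [-1.5704  0.0064 -0.0031]
contact_force [-0.2234  0.7554 -0.2819]
torque [-0.0096 -0.0231 -0.0214]
opening 0.0448
```

{"method": "play_rows", "body": {
  "increments": [
    {"dx": 0.008,"dy": -0.032,"dz": 0,"rx": 0,"ry": 0,"rz": 0,"jaw": 0.045},
    {"dx": 0,"dy": 0,"dz": 0,"rx": 0,"ry": 0,"rz": 0,"jaw": 0.045},
    {"dx": 0,"dy": 0,"dz": 0,"rx": 0,"ry": 0,"rz": 0,"jaw": 0.045},
    {"dx": 0,"dy": 0,"dz": 0,"rx": 0,"ry": 0,"rz": 0,"jaw": 0.045},
    {"dx": 0,"dy": 0,"dz": -0.03,"rx": 0,"ry": 0,"rz": 0,"jaw": 0.045},
    {"dx": 0,"dy": 0,"dz": -0.02,"rx": 0,"ry": 0,"rz": 0,"jaw": 0.045},
    {"dx": 0,"dy": 0,"dz": 0,"rx": 0,"ry": 0,"rz": 0,"jaw": 0.045},
    {"dx": 0,"dy": 0,"dz": 0,"rx": 0,"ry": 0,"rz": 0,"jaw": 0.045},
    {"dx": 0,"dy": 0,"dz": 0,"rx": 0,"ry": 0,"rz": 0,"jaw": 0.045},
    {"dx": 0,"dy": 0,"dz": 0,"rx": 0,"ry": 0,"rz": 0,"jaw": 0.045}
  ]
}}

```text
time: 35.5
tool_pos: [0.6228, 0.1892, 0.3556]
eef_rot: [-1.57, 0.003, -0.005]
contact_force: [-0.5, -0.6, 0.6]
opening: 0.0449
```

```bash
python3 - <<'E'
from h import *
f=grab('wrist','w19.png'); st()
cv2.imwrite('pics/w19b.png',cv2.resize(f['image'],(800,600)))
E
```

```text
time 35.55
joint_pos [ 0.188   0.3706  1.2355 -0.      1.5342  0.1933]
dq [-0.0005  0.0009  0.0077 -0.0002 -0.0023 -0.0028]
joint_torque [ 4.01000e-02 -4.71647e+01 -2.49812e+01  7.91000e-02 -5.40000e-03
  3.00000e-04]
tool_pos [0.6228 0.1891 0.3554]
eef_rot [-1.5706  0.0032 -0.0052]
contact_force [0.8068 0.2892 0.301 ]
torque [-0.0082  0.0167 -0.0021]
opening 0.045
```

View pics/w19b.png

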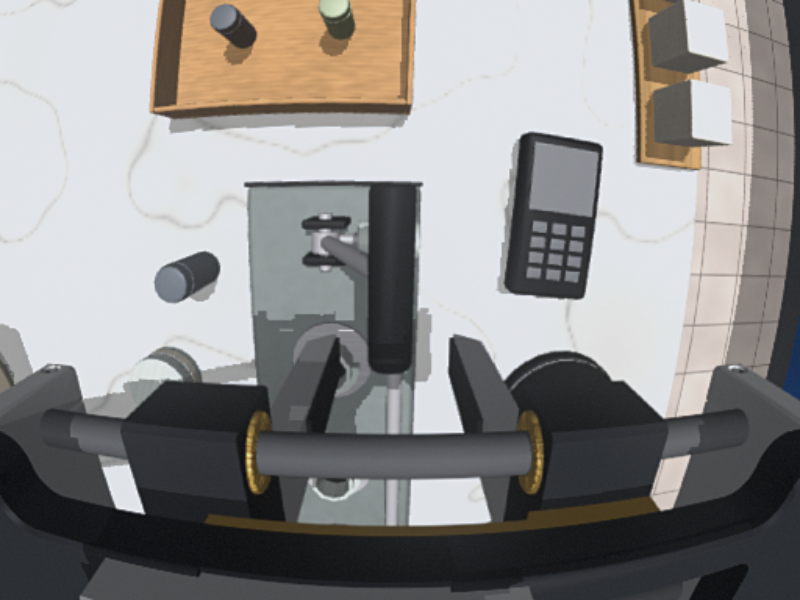

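{"method": "play_rows", "body": {
  "increments": [
    {"dx": 0,"dy": 0,"dz": -0.02,"rx": 0,"ry": 0,"rz": 0,"jaw": 0.045},
    {"dx": 0,"dy": 0,"dz": -0.02,"rx": 0,"ry": 0,"rz": 0,"jaw": 0.045},
    {"dx": 0,"dy": 0,"dz": -0.014,"rx": 0,"ry": 0,"rz": 0,"jaw": 0.045},
    {"dx": 0,"dy": 0,"dz": 0,"rx": 0,"ry": 0,"rz": 0,"jaw": 0.045},
    {"dx": 0,"dy": 0,"dz": 0,"rx": 0,"ry": 0,"rz": 0,"jaw": 0.027},
    {"dx": 0,"dy": 0,"dz": 0,"rx": 0,"ry": 0,"rz": 0,"jaw": 0.027},
    {"dx": 0,"dy": 0,"dz": 0,"rx": 0,"ry": 0,"rz": 0,"jaw": 0.027},
    {"dx": 0,"dy": 0,"dz": 0,"rx": 0,"ry": 0,"rz": 0,"jaw": 0.027},
    {"dx": 0,"dy": 0,"dz": 0,"rx": 0,"ry": 0,"rz": 0,"jaw": 0.027},
    {"dx": 0,"dy": 0,"dz": 0,"rx": 0,"ry": 0,"rz": 0,"jaw": 0.027}
  ]
}}

```text
time: 36.8
tool_pos: [0.6226, 0.1891, 0.3007]
eef_rot: [-1.571, 0.004, -0.004]
contact_force: [0.5, 0.8, 0.3]
opening: 0.0271
```

```bash
python3 - <<'E'
from h import *
f=grab('wrist','w20.png'); st()
f2=grab('side','d20.png')
cv2.imwrite('pics/d20b.png',np.hstack([cv2.resize(f['image'],(400,300)),cv2.resize(f2['image'][150:340,110:363],(400,300))]))
print('path: angle, TCP target x,z (bar = TCP+0.0025)')
for q in np.linspace(0,.96,13):
    th=.35-q; print(round(q,3), round(.5706+.15*np.sin(th)-.0025,4), round(.082+.15*np.cos(th)+.078,4))
E
```

```text
time 36.85
joint_pos [ 0.188   0.3916  1.335  -0.      1.4149  0.1933]
dq [-0.0003  0.0002 -0.0011 -0.0009  0.0002  0.001 ]
joint_torque [-0.00000e+00 -4.76298e+01 -2.42213e+01  7.47000e-02  1.90000e-03
 -0.00000e+00]
tool_pos [0.6226 0.1891 0.3007]
eef_rot [-1.5708  0.0041 -0.0042]
contact_force [-0.0602  0.6439  0.5151]
torque [-0.012   0.0046 -0.0115]
opening 0.0272
path: angle, TCP target x,z (bar = TCP+0.0025)
0.0 0.6195 0.3009
0.08 0.6081 0.3046
0.16 0.5964 0.3073
0.24 0.5846 0.3091
0.32 0.5726 0.3099
0.4 0.5606 0.3098
0.48 0.5487 0.3087
0.56 0.5368 0.3067
0.64 0.5252 0.3037
0.72 0.5139 0.2998
0.8 0.5029 0.2951
0.88 0.4923 0.2894
0.96 0.4822 0.2829
```

View pics/d20b.png

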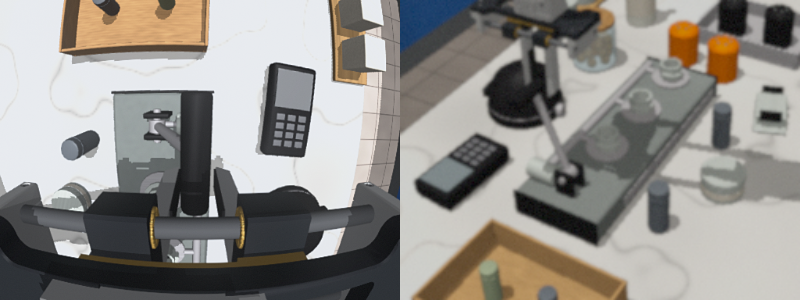

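{"method": "play_rows", "body": {
  "increments": [
    {"dx": -0.007,"dy": 0,"dz": 0.001,"rx": 0,"ry": 0,"rz": 0,"jaw": 0.027},
    {"dx": -0.0075,"dy": 0,"dz": 0.003,"rx": 0,"ry": 0,"rz": 0,"jaw": 0.027},
    {"dx": -0.0117,"dy": 0,"dz": 0.0027,"rx": 0,"ry": 0,"rz": 0,"jaw": 0.027},
    {"dx": -0.0118,"dy": 0,"dz": 0.0018,"rx": 0,"ry": 0,"rz": 0,"jaw": 0.027},
    {"dx": -0.012,"dy": 0,"dz": 0.0008,"rx": 0,"ry": 0,"rz": 0,"jaw": 0.027},
    {"dx": -0.012,"dy": 0,"dz": 0,"rx": 0,"ry": 0,"rz": 0,"jaw": 0.027},
    {"dx": -0.012,"dy": 0,"dz": -0.001,"rx": 0,"ry": 0,"rz": 0,"jaw": 0.027},
    {"dx": -0.012,"dy": 0,"dz": -0.002,"rx": 0,"ry": 0,"rz": 0,"jaw": 0.027},
    {"dx": -0.0116,"dy": 0,"dz": -0.003,"rx": 0,"ry": 0,"rz": 0,"jaw": 0.027},
    {"dx": -0.0113,"dy": 0,"dz": -0.004,"rx": 0,"ry": 0,"rz": 0,"jaw": 0.027}
  ]
}}

```text
time: 38.15
tool_pos: [0.5152, 0.1893, 0.3025]
eef_rot: [-1.57, -0.003, -0.011]
contact_force: [5.6, 1.2, 4.7]
opening: 0.0271
```

```bash
python3 - <<'E'
from h import *
f=grab('wrist','w21.png'); st()
f2=grab('side','d21.png')
cv2.imwrite('pics/d21b.png',np.hstack([cv2.resize(f['image'],(400,300)),cv2.resize(f2['image'][150:340,110:363],(400,300))]))
E
```

```text
time 38.2
joint_pos [ 2.2620e-01  2.3190e-01  1.5687e+00 -2.0000e-04  1.3353e+00  2.3120e-01]
dq [-0.0005  0.0143 -0.0157  0.0048  0.0273 -0.0078]
joint_torque [ 7.40000e-03 -3.50535e+01 -2.12253e+01  1.33000e-01  1.59370e+00
  6.50000e-03]
tool_pos [0.5133 0.1893 0.3018]
eef_rot [-1.5697e+00 -6.0000e-04 -8.2000e-03]
contact_force [4.3509 0.8747 4.2376]
torque [ 0.1748 -0.9864  0.0013]
opening 0.0272
```

View pics/d21b.png

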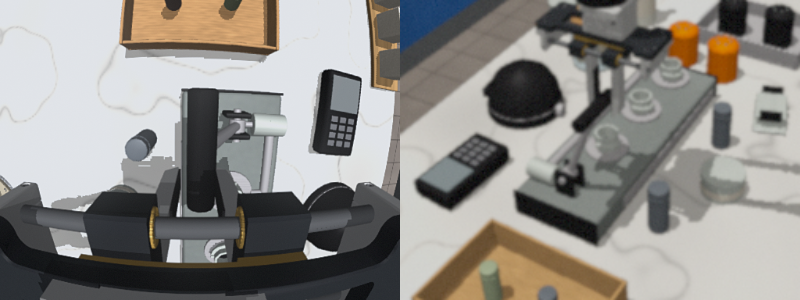

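{"method": "play_rows", "body": {
  "increments": [
    {"dx": -0.006,"dy": 0,"dz": -0.0028,"rx": 0,"ry": 0,"rz": 0,"jaw": 0.027},
    {"dx": -0.006,"dy": 0,"dz": -0.003,"rx": 0,"ry": 0,"rz": 0,"jaw": 0.027},
    {"dx": -0.006,"dy": 0,"dz": -0.003,"rx": 0,"ry": 0,"rz": 0,"jaw": 0.027},
    {"dx": -0.003,"dy": 0,"dz": -0.0018,"rx": 0,"ry": 0,"rz": 0,"jaw": 0.027},
    {"dx": -0.003,"dy": 0,"dz": -0.0018,"rx": 0,"ry": 0,"rz": 0,"jaw": 0.027},
    {"dx": 0,"dy": 0,"dz": 0,"rx": 0,"ry": 0,"rz": 0,"jaw": 0.027},
    {"dx": 0,"dy": 0,"dz": 0,"rx": 0,"ry": 0,"rz": 0,"jaw": 0.027},
    {"dx": 0,"dy": 0,"dz": 0,"rx": 0,"ry": 0,"rz": 0,"jaw": 0.027},
    {"dx": 0,"dy": 0,"dz": 0,"rx": 0,"ry": 0,"rz": 0,"jaw": 0.027},
    {"dx": 0,"dy": 0,"dz": 0,"rx": 0,"ry": 0,"rz": 0,"jaw": 0.027}
  ]
}}

```text
time: 39.5
tool_pos: [0.4917, 0.1892, 0.2895]
eef_rot: [-1.57, -0.001, -0.009]
contact_force: [5.3, 1.0, 4.5]
opening: 0.0272
```

```bash
python3 - <<'E'
from h import *
st()
E
```

```text
time 39.5
joint_pos [ 2.3570e-01  2.0860e-01  1.6314e+00 -9.0000e-04  1.2948e+00  2.4110e-01]
dq [ 0.0007 -0.0006 -0.001   0.0004  0.0007 -0.0004]
joint_torque [ 1.05880e+00 -3.40199e+01 -1.82638e+01  4.94700e-01  2.22170e+00
 -2.25000e-02]
tool_pos [0.4917 0.1892 0.2895]
eef_rot [-1.57e+00 -1.20e-03 -9.40e-03]
contact_force [5.307 0.962 4.529]
torque [ 0.0168 -1.1171 -0.0425]
opening 0.0272
```

{"method": "play_rows", "body": {
  "increments": [
    {"dx": -0.002,"dy": 0,"dz": -0.0013,"rx": 0,"ry": 0,"rz": 0,"jaw": 0.027},
    {"dx": -0.002,"dy": 0,"dz": -0.0013,"rx": 0,"ry": 0,"rz": 0,"jaw": 0.027},
    {"dx": -0.002,"dy": 0,"dz": -0.0013,"rx": 0,"ry": 0,"rz": 0,"jaw": 0.027},
    {"dx": 0,"dy": 0,"dz": 0,"rx": 0,"ry": 0,"rz": 0,"jaw": 0.027},
    {"dx": 0,"dy": 0,"dz": 0,"rx": 0,"ry": 0,"rz": 0,"jaw": 0.027},
    {"dx": 0,"dy": 0,"dz": 0,"rx": 0,"ry": 0,"rz": 0,"jaw": 0.027},
    {"dx": 0,"dy": 0,"dz": 0,"rx": 0,"ry": 0,"rz": 0,"jaw": 0.027},
    {"dx": 0,"dy": 0,"dz": 0,"rx": 0,"ry": 0,"rz": 0,"jaw": 0.027},
    {"dx": 0,"dy": 0,"dz": 0,"rx": 0,"ry": 0,"rz": 0,"jaw": 0.027},
    {"dx": 0,"dy": 0,"dz": 0,"rx": 0,"ry": 0,"rz": 0,"jaw": 0.027}
  ]
}}

```text
time: 40.75
tool_pos: [0.4873, 0.1892, 0.2863]
eef_rot: [-1.57, -0.005, -0.013]
contact_force: [8.8, -0.1, 5.3]
opening: 0.0272
```

```bash
python3 - <<'E'
from h import *
st()
E
```

```text
time 40.75
joint_pos [ 0.2382  0.2027  1.6474 -0.0017  1.2803  0.2439]
dq [ 0.0014  0.0003  0.0009 -0.0009 -0.0006  0.0019]
joint_torque [ 1.70730e+00 -3.32517e+01 -1.64521e+01  8.18100e-01  3.11890e+00
 -3.15000e-02]
tool_pos [0.4873 0.1892 0.2863]
eef_rot [-1.5697 -0.0047 -0.013 ]
contact_force [ 8.7767 -0.0786  5.3458]
torque [ 0.0361 -1.6839 -0.0505]
opening 0.0272
```

{"method": "play_rows", "body": {
  "increments": [
    {"dx": -0.002,"dy": 0,"dz": -0.0013,"rx": 0,"ry": 0,"rz": 0,"jaw": 0.027},
    {"dx": -0.002,"dy": 0,"dz": -0.0013,"rx": 0,"ry": 0,"rz": 0,"jaw": 0.027},
    {"dx": -0.002,"dy": 0,"dz": -0.0013,"rx": 0,"ry": 0,"rz": 0,"jaw": 0.027},
    {"dx": 0,"dy": 0,"dz": 0,"rx": 0,"ry": 0,"rz": 0,"jaw": 0.027},
    {"dx": 0,"dy": 0,"dz": 0,"rx": 0,"ry": 0,"rz": 0,"jaw": 0.027},
    {"dx": 0,"dy": 0,"dz": 0,"rx": 0,"ry": 0,"rz": 0,"jaw": 0.027},
    {"dx": 0,"dy": 0,"dz": 0,"rx": 0,"ry": 0,"rz": 0,"jaw": 0.027},
    {"dx": 0,"dy": 0,"dz": 0,"rx": 0,"ry": 0,"rz": 0,"jaw": 0.027},
    {"dx": 0,"dy": 0,"dz": 0,"rx": 0,"ry": 0,"rz": 0,"jaw": 0.027},
    {"dx": 0,"dy": 0,"dz": 0,"rx": 0,"ry": 0,"rz": 0,"jaw": 0.027}
  ]
}}

```text
time: 42.0
tool_pos: [0.4858, 0.1893, 0.2851]
eef_rot: [-1.569, -0.015, -0.023]
contact_force: [14.8, -1.2, 10.1]
opening: 0.0268
```

```bash
python3 - <<'E'
from h import *
f=grab('wrist','w22.png'); st()
f2=grab('side','d22.png')
cv2.imwrite('pics/d22b.png',np.hstack([cv2.resize(f['image'],(400,300)),cv2.resize(f2['image'][150:340,110:363],(400,300))]))
E
```

```text
time 42.05
joint_pos [ 0.2403  0.1961  1.6594 -0.0039  1.2622  0.2468]
dq [ 0.0022 -0.0009  0.0002 -0.0013 -0.0001 -0.0009]
joint_torque [  3.3479 -30.5395 -11.0781   1.655    5.3713  -0.0502]
tool_pos [0.4857 0.1894 0.2851]
eef_rot [-1.5686 -0.0147 -0.0231]
contact_force [14.3311 -1.4578 10.4767]
torque [-0.1043 -2.8052 -0.0195]
opening 0.027
```

View pics/d22b.png

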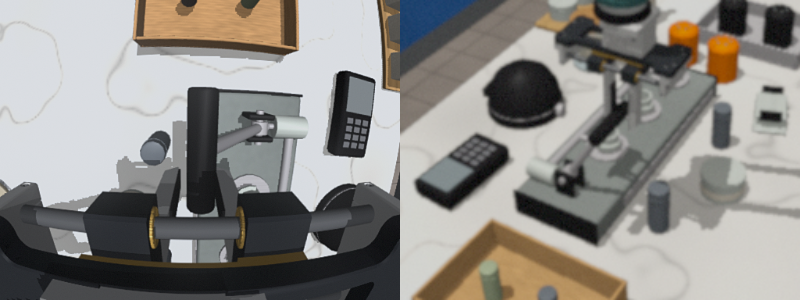

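The lever is at its stop: the last 6 mm of command moved the bar only about 1.5 mm and the force rose to 17 N. I'll ease it back slowly along the arc.

{"method": "play_rows", "body": {
  "increments": [
    {"dx": 0.0025,"dy": 0,"dz": 0.0015,"rx": 0,"ry": 0,"rz": 0,"jaw": 0.027},
    {"dx": 0.002,"dy": 0,"dz": 0.0015,"rx": 0,"ry": 0,"rz": 0,"jaw": 0.027},
    {"dx": 0.0034,"dy": 0,"dz": 0.0022,"rx": 0,"ry": 0,"rz": 0,"jaw": 0.027},
    {"dx": 0.0034,"dy": 0,"dz": 0.0022,"rx": 0,"ry": 0,"rz": 0,"jaw": 0.027},
    {"dx": 0.0034,"dy": 0,"dz": 0.0021,"rx": 0,"ry": 0,"rz": 0,"jaw": 0.027},
    {"dx": 0.0035,"dy": 0,"dz": 0.0019,"rx": 0,"ry": 0,"rz": 0,"jaw": 0.027},
    {"dx": 0.0035,"dy": 0,"dz": 0.0019,"rx": 0,"ry": 0,"rz": 0,"jaw": 0.027},
    {"dx": 0.0036,"dy": 0,"dz": 0.0019,"rx": 0,"ry": 0,"rz": 0,"jaw": 0.027},
    {"dx": 0.0037,"dy": 0,"dz": 0.0016,"rx": 0,"ry": 0,"rz": 0,"jaw": 0.027},
    {"dx": 0.0037,"dy": 0,"dz": 0.0016,"rx": 0,"ry": 0,"rz": 0,"jaw": 0.027}
  ]
}}

```text
time: 43.35
tool_pos: [0.5121, 0.1887, 0.2975]
eef_rot: [-1.572, 0.002, -0.007]
contact_force: [8.6, 0.1, -7.0]
opening: 0.0269
```

{"method": "play_rows", "body": {
  "increments": [
    {"dx": 0.0037,"dy": 0,"dz": 0.0016,"rx": 0,"ry": 0,"rz": 0,"jaw": 0.027},
    {"dx": 0.0038,"dy": 0,"dz": 0.0013,"rx": 0,"ry": 0,"rz": 0,"jaw": 0.027},
    {"dx": 0.0038,"dy": 0,"dz": 0.0013,"rx": 0,"ry": 0,"rz": 0,"jaw": 0.027},
    {"dx": 0.0038,"dy": 0,"dz": 0.0013,"rx": 0,"ry": 0,"rz": 0,"jaw": 0.027},
    {"dx": 0.0039,"dy": 0,"dz": 0.001,"rx": 0,"ry": 0,"rz": 0,"jaw": 0.027},
    {"dx": 0.0039,"dy": 0,"dz": 0.001,"rx": 0,"ry": 0,"rz": 0,"jaw": 0.027},
    {"dx": 0.0039,"dy": 0,"dz": 0.001,"rx": 0,"ry": 0,"rz": 0,"jaw": 0.027},
    {"dx": 0.004,"dy": 0,"dz": 0.0007,"rx": 0,"ry": 0,"rz": 0,"jaw": 0.027},
    {"dx": 0.004,"dy": 0,"dz": 0.0007,"rx": 0,"ry": 0,"rz": 0,"jaw": 0.027},
    {"dx": 0.004,"dy": 0,"dz": 0.0007,"rx": 0,"ry": 0,"rz": 0,"jaw": 0.027}
  ]
}}

```text
time: 44.6
tool_pos: [0.5495, 0.1885, 0.308]
eef_rot: [-1.572, 0.004, -0.004]
contact_force: [5.6, 0.1, -3.5]
opening: 0.027
```

{"method": "play_rows", "body": {
  "increments": [
    {"dx": 0.004,"dy": 0,"dz": 0.0004,"rx": 0,"ry": 0,"rz": 0,"jaw": 0.027},
    {"dx": 0.004,"dy": 0,"dz": 0.0004,"rx": 0,"ry": 0,"rz": 0,"jaw": 0.027},
    {"dx": 0.004,"dy": 0,"dz": 0.0004,"rx": 0,"ry": 0,"rz": 0,"jaw": 0.027},
    {"dx": 0.004,"dy": 0,"dz": 0,"rx": 0,"ry": 0,"rz": 0,"jaw": 0.027},
    {"dx": 0.004,"dy": 0,"dz": 0,"rx": 0,"ry": 0,"rz": 0,"jaw": 0.027},
    {"dx": 0.004,"dy": 0,"dz": 0,"rx": 0,"ry": 0,"rz": 0,"jaw": 0.027},
    {"dx": 0.004,"dy": 0,"dz": -0.0003,"rx": 0,"ry": 0,"rz": 0,"jaw": 0.027},
    {"dx": 0.004,"dy": 0,"dz": -0.0003,"rx": 0,"ry": 0,"rz": 0,"jaw": 0.027},
    {"dx": 0.004,"dy": 0,"dz": -0.0003,"rx": 0,"ry": 0,"rz": 0,"jaw": 0.027},
    {"dx": 0.0039,"dy": 0,"dz": -0.0006,"rx": 0,"ry": 0,"rz": 0,"jaw": 0.027}
  ]
}}

```text
time: 45.85
tool_pos: [0.5892, 0.1892, 0.3085]
eef_rot: [-1.571, 0.004, -0.004]
contact_force: [2.0, -1.3, -2.2]
opening: 0.0271
```

```bash
python3 - <<'E'
from h import *
f=grab('wrist','w23.png'); st()
f2=grab('side','d23.png')
cv2.imwrite('pics/d23b.png',np.hstack([cv2.resize(f['image'],(400,300)),cv2.resize(f2['image'][150:340,110:363],(400,300))]))
E
```

```text
time 45.9
joint_pos [0.198  0.3399 1.3965 0.     1.4047 0.2033]
dq [ 0.0022 -0.0041  0.0066  0.     -0.0042  0.0023]
joint_torque [ 1.10920e+00 -4.71878e+01 -2.30054e+01  4.60700e-01  1.41340e+00
 -2.74000e-02]
tool_pos [0.5898 0.1891 0.3083]
eef_rot [-1.5707  0.0038 -0.0046]
contact_force [ 3.5444 -0.3874 -2.6417]
torque [-0.1053 -0.6478 -0.0335]
opening 0.0267
```

View pics/d23b.png

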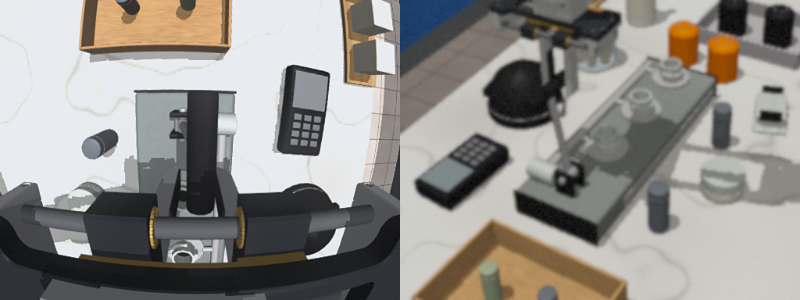

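{"method": "play_rows", "body": {
  "increments": [
    {"dx": 0.0039,"dy": 0,"dz": -0.0006,"rx": 0,"ry": 0,"rz": 0,"jaw": 0.027},
    {"dx": 0.0039,"dy": 0,"dz": -0.0006,"rx": 0,"ry": 0,"rz": 0,"jaw": 0.027},
    {"dx": 0.0039,"dy": 0,"dz": -0.0009,"rx": 0,"ry": 0,"rz": 0,"jaw": 0.027},
    {"dx": 0.0039,"dy": 0,"dz": -0.0009,"rx": 0,"ry": 0,"rz": 0,"jaw": 0.027},
    {"dx": 0.0039,"dy": 0,"dz": -0.0009,"rx": 0,"ry": 0,"rz": 0,"jaw": 0.027},
    {"dx": 0.0035,"dy": 0,"dz": -0.0012,"rx": 0,"ry": 0,"rz": 0,"jaw": 0.027},
    {"dx": 0.0035,"dy": 0,"dz": -0.0012,"rx": 0,"ry": 0,"rz": 0,"jaw": 0.027},
    {"dx": 0.0025,"dy": 0,"dz": -0.0012,"rx": 0,"ry": 0,"rz": 0,"jaw": 0.027},
    {"dx": 0.0025,"dy": 0,"dz": 0,"rx": 0,"ry": 0,"rz": 0,"jaw": 0.027},
    {"dx": 0,"dy": 0,"dz": 0,"rx": 0,"ry": 0,"rz": 0,"jaw": 0.027}
  ]
}}

```text
time: 47.2
tool_pos: [0.6202, 0.1893, 0.3011]
eef_rot: [-1.571, 0.005, -0.003]
contact_force: [-0.6, 0.3, -0.2]
opening: 0.0273
```

```bash
python3 - <<'E'
from h import *
f=grab('wrist','w24.png'); st()
f2=grab('side','d24.png')
cv2.imwrite('pics/d24b.png',np.hstack([cv2.resize(f['image'],(400,300)),cv2.resize(f2['image'][150:340,110:363],(400,300))]))
E
```

```text
time 47.25
joint_pos [1.8870e-01 3.8830e-01 1.3393e+00 3.0000e-04 1.4149e+00 1.9380e-01]
dq [ 0.0009 -0.0032  0.0009 -0.002  -0.0064 -0.0016]
joint_torque [-4.96000e-02 -4.72635e+01 -2.42329e+01  7.61000e-02  1.00000e-04
 -4.00000e-04]
tool_pos [0.6202 0.1892 0.3011]
eef_rot [-1.5706  0.0047 -0.0033]
contact_force [-0.4752 -0.162   0.8981]
torque [-0.0638  0.048  -0.0174]
opening 0.0271
```

View pics/d24b.png

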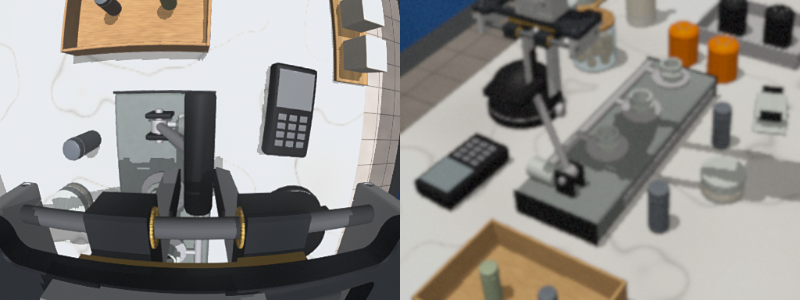

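{"method": "play_rows", "body": {
  "increments": [
    {"dx": 0.001,"dy": 0,"dz": 0,"rx": 0,"ry": 0,"rz": 0,"jaw": 0.027},
    {"dx": 0.001,"dy": 0,"dz": 0,"rx": 0,"ry": 0,"rz": 0,"jaw": 0.027},
    {"dx": 0,"dy": 0,"dz": 0,"rx": 0,"ry": 0,"rz": 0,"jaw": 0.03},
    {"dx": 0,"dy": 0,"dz": 0,"rx": 0,"ry": 0,"rz": 0,"jaw": 0.035},
    {"dx": 0,"dy": 0,"dz": 0,"rx": 0,"ry": 0,"rz": 0,"jaw": 0.045},
    {"dx": 0,"dy": 0,"dz": 0,"rx": 0,"ry": 0,"rz": 0,"jaw": 0.045},
    {"dx": 0,"dy": 0,"dz": 0.02,"rx": 0,"ry": 0,"rz": 0,"jaw": 0.045},
    {"dx": 0,"dy": 0,"dz": 0.04,"rx": 0,"ry": 0,"rz": 0,"jaw": 0.045},
    {"dx": 0,"dy": 0,"dz": 0.04,"rx": 0,"ry": 0,"rz": 0,"jaw": 0.045},
    {"dx": 0,"dy": 0,"dz": 0,"rx": 0,"ry": 0,"rz": 0,"jaw": 0.045}
  ]
}}

```text
time: 48.55
tool_pos: [0.6235, 0.1893, 0.4048]
eef_rot: [-1.569, -0.002, -0.01]
contact_force: [-0.5, -0.3, 0.4]
opening: 0.0451
```

{"method": "play_rows", "body": {
  "increments": [
    {"dx": -0.03,"dy": 0,"dz": 0,"rx": 0,"ry": 0,"rz": 0,"jaw": 0.045},
    {"dx": -0.03,"dy": 0,"dz": 0,"rx": 0,"ry": 0,"rz": 0,"jaw": 0.045},
    {"dx": -0.03,"dy": 0,"dz": 0,"rx": 0,"ry": 0,"rz": 0,"jaw": 0.045},
    {"dx": -0.03,"dy": 0,"dz": 0,"rx": 0,"ry": 0,"rz": 0,"jaw": 0.045},
    {"dx": -0.03,"dy": 0,"dz": 0,"rx": 0,"ry": 0,"rz": 0,"jaw": 0.045},
    {"dx": -0.03,"dy": 0,"dz": 0,"rx": 0,"ry": 0,"rz": 0,"jaw": 0.045},
    {"dx": 0,"dy": 0,"dz": 0,"rx": 0,"ry": 0,"rz": 0,"jaw": 0.045},
    {"dx": 0,"dy": 0,"dz": 0,"rx": 0,"ry": 0,"rz": 0,"jaw": 0.045},
    {"dx": 0,"dy": 0,"dz": 0,"rx": 0,"ry": 0,"rz": 0,"jaw": 0.045},
    {"dx": 0,"dy": 0,"dz": 0,"rx": 0,"ry": 0,"rz": 0,"jaw": 0.045}
  ]
}}

```text
time: 49.8
tool_pos: [0.4434, 0.1891, 0.4005]
eef_rot: [-1.571, 0.005, -0.004]
contact_force: [0.4, -0.5, -0.6]
opening: 0.0452
```

```bash
python3 - <<'E'
from h import *
st()
f=grab('scene','s25.png'); cv2.imwrite('pics/s25b.png',cv2.resize(f['image'],(800,600)))
f=grab('side','d25.png'); cv2.imwrite('pics/d25b.png',cv2.resize(f['image'],(800,600)))
E
```

```text
time 49.8
joint_pos [ 2.5860e-01  9.1600e-02  1.5026e+00 -1.0000e-04  1.5480e+00  2.6420e-01]
dq [ 0.0001 -0.0032  0.0017  0.001   0.001   0.0017]
joint_torque [ 2.56000e-02 -3.06840e+01 -2.49798e+01  7.61000e-02 -6.00000e-04
 -5.00000e-04]
tool_pos [0.4434 0.1891 0.4005]
eef_rot [-1.571   0.0048 -0.004 ]
contact_force [ 0.4091 -0.4623 -0.5957]
torque [-0.0372  0.0361  0.0239]
opening 0.0452
```

View pics/s25b.png

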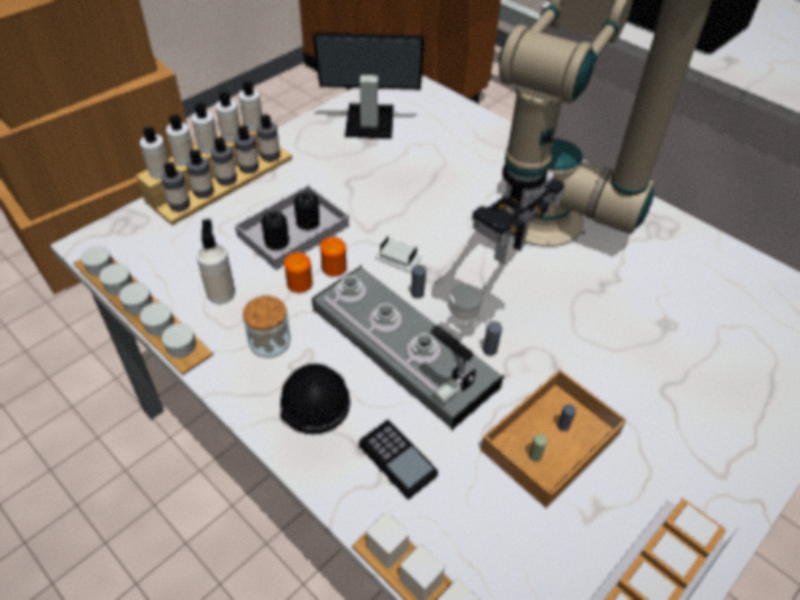

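View pics/d25b.png

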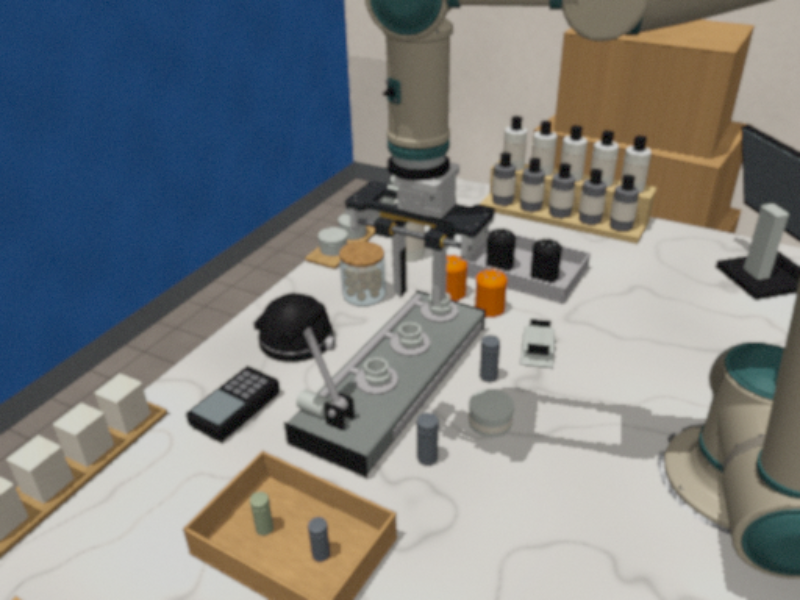

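```bash
python3 -c "
from plant import manip
print(manip.sign_off())"
```

```text
the job is handed in; nothing more can be done
None
```

The tester bar is stripped and blown out, and I handed the job in at about 50 s of the 210 s allowed.

- **Caps:** The right-hand and middle caps were unscrewed clockwise about 107–109° and both stand in the steel tray. The left-hand pot was already open at the start.
- **Stones:** The right-hand and left-hand stones stand upright in the cardboard box. The middle pot turned out to be empty.
- **Lever:** After all three pots were open and empty, I pulled the lever until further command barely moved it and the force reached about 17 N, so it was at its stop. I then eased it home over about 5 s, and the force on it had dropped to zero before I let go.

The last scene and side pictures show three empty pots, both caps in the tray, both stones in the box, and the lever back where it started. The orange look-alikes, the spare pillars and the other counter items are in their original places, and the gripper is clear.

The only disagreement was a 1–2 cm difference between cameras on the tray's position. I placed the caps using the average, and both landed well inside. One early move call was refused for missing fields and moved nothing.

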